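# Hang the dry clay boards by colour

### The arm

A 7-joint arm with a two-finger parallel gripper is mounted at the origin on the work surface. World frame = base frame: x ahead of the robot, y to its left, z up, the work surface at z = 0. Lengths are in m, angles in degrees, forces in N, time in s.
With the tool pointing down it reaches from about 0.425 to 1.025 m from the base axis. Payload 3.6 kg.
Tool frame: the origin (TCP) lies between the finger pads; the fingertips stand 8 mm ahead of it and the grasp point (between the pads) lies 11 mm behind it; z points along the fingers, y is the direction in which the jaws open and shut (so a half turn about z gives the same grasp; the last joint's range is limited). The gripper opens to 85 mm and grips with 20 to 120 N. Pads are 22 mm wide; open, the fingers measure 114 mm over their backs; the gripper's body (76 mm by 85 mm) begins 54 mm behind the grasp point. The pads swing forward as they close: fully open they stand 13 mm farther back than shut.
Start: joints at [64.658, 33.873, 2.773, 92.16, -1.908, 54.013, -1.931], TCP at [0.248, -0.681, 0.239] pointing down, gripper open.
Joint ranges: [-153.93, 153.93], [-27.13, 128.08], [-72.61, 78.16], [10.71, 143.7], [-87.88, 267.88], [4.46, 118.87], [-176.78, 176.78]. Speed limits (degrees/s): [147.25, 147.25, 180, 180, 180, 180, 180].

### API

Orientations are given as a 3x3 rotation matrix whose columns are the frame's x, y, z axes.
In Python, from rig import telemetry, viewer, bot gives the robot as it stands. The module is installed in compiled form; this text tells all that it offers.
- The arm moves only by the tool jog_arm, never from a script. Its argument "rows" is a list of rows, each an object with "angular": the turn, a rotation vector about the world's x, y, z in degrees, a list of three; "translation": the shift along the world's x, y, z in mm, a list of three; "fingers": the finger opening in mm, from 0 to 85.4. In form: [{"angular": [rx, ry, rz], "translation": [x, y, z], "fingers": fingers}, ...]. A call has 1 to 10 rows; each row is the pose to reach, as a shift and turn from the pose commanded when the call began; what a row does not reach only later rows make up. A row lasts 1/10 s, in which the tool goes at most 50 mm and 8.59 degrees, less where a joint would pass 70% of its speed; a pose out of reach is approached as far as the arm can. A call with a gripper value outside its range is refused whole. The fingers move at their own pace and stop on an object; "newtons" is the grip in N (left out, the last holds). Time passes only in rows, so rows that repeat a pose let the fingers close. It gives the time, the measured TCP pose, the force and the opening at its end, in the units of the state.
- telemetry.observe(): the state, without advancing time (a new reading comes with each control period).
- viewer.snapshot(name): name is "scene" or "top" or "wrist"; returns the picture (420x560x3 uint8, red, green, blue); there is no depth.
- viewer.get_calibration(name): a dict with "vertical_fov" (degrees; the focal length in pixels is half the picture's height over the tangent of half this angle, whatever the lens; pixels are square), "cx", "cy" (the principal point, pixels), "rvec" (rotation vector, rad) and "tvec" (3), from world to camera coordinates, as OpenCV has them; the wrist camera has in their place "T_tool_cam" (4x4, takes a point from camera to tool coordinates, whose origin is the TCP and whose axes are the flange's). Camera axes: x right, y down, z forward; pixel columns grow to the right and rows downward; lengths in m; the calibration is good to about 2 mm. A picture is of the moment at which its call begins: read the wrist's pose just before it. get_calibration takes no time and is no camera call.
- bot.finish_job(): hands the job in, once; it reports no verdict.
Trained networks look in the newest picture that a camera, given by its name, has taken for a name from the list of things; names that differ only in an ending like _2 or _b are one class to them, and where a whole thing is asked for, a point or a joint stands for the part that bears it (a point fixed in the world has none). Each returns a list of dicts, best first, with "conf" (0 to 1); they miss things now and then, are a little off and sometimes report something else, mostly with a low value. They report only what shows in the picture. A call takes as long as a camera call.
- viewer.look_for(target, camera): "point" ([x, y, z] in m, in the coordinates of the camera as it stood for that picture, good to about 4 mm: the middle of the surface that is visible of it).
- viewer.trace(target, camera): "mask" (420x560 bool, what is visible of it).
- viewer.landmark_of(target, camera): "point" ([x, y, z] in m, in the coordinates of the camera as it stood for that picture, good to about 4 mm: a listed point, or the origin of a listed thing).
The state is a dict: "clock": time; "joints": joint angles; "joint_velocities": joint speeds; "joint_torque": joint torques, N m; "tool_pos": TCP position; "orientation": TCP orientation; "wrist_force": force on the tool from outside, world axes, zero at the start; "wrist_torque": the same for the moment, N m; "grip_width": opening from 0.0 (shut) to 1.0 (fully open).
Only numpy, scipy, OpenCV 4.12 (cv2) and the standard library are available. Lean on these libraries where they do the work, as an engineer would, in place of code of your own. Each camera call takes 0.05 s, during which the arm holds its last target.

### The job

The children's painted clay boards have dried: take each one off the drying stand and hang it by its slot on the storage hook of its own colour. The chipped bare-wood board that was left on one of those coloured hooks goes into the mending box, standing on its lower edge (it may lean). Leave everything else on the table where it is.

Things in the scene. Friction and masses are not known exactly. Their poses are not given: they have to be found in the camera images.
- drying_stand: Drying stand on the left (y > 0), fixed, its place and yaw vary: wooden foot 90 x 400 x 16 mm, four plain wooden posts 100 mm apart along its y, each with a hook just like the rack's (see rack), pointing along its -x, roughly at the robot. Origin: middle of the foot's underside. The painted boards hang here at the start in any order, on the hook seats.
- rack: Storage rack on the right (y < 0), fixed, place and yaw vary: grey foot 90 x 400 x 16 mm, four coloured posts in a row. Hook: steel arm 8 mm thick from the post along -x; level seat 24 mm long, its middle 60 mm from the post axis; the arm rises 10 mm towards the post, and beyond the seat turns up to a tip 32 mm from seat middle, 14 mm above seat level. Origin: middle of foot's underside.
- hook_red_seat (a point): Hook of the storage rack with red post (16 mm thick) and cap (30 mm wide, its top 15 mm above this point). Point: middle of the hook's seat on the arm's centreline, 205 mm above the table. The arm's tip points to -x, z is up. Hooks stand 100 mm apart in any order. A board hung here has its slot point 16 mm below this point.
- hook_yellow_seat (a point): Hook of the storage rack with yellow post (16 mm thick) and cap (30 mm wide, its top 15 mm above this point). Point: middle of the hook's seat on the arm's centreline, 205 mm above the table. The arm's tip points to -x, z is up. Hooks stand 100 mm apart in any order. A board hung here has its slot point 16 mm below this point.
- hook_green_seat (a point): Hook of the storage rack with green post (16 mm thick) and cap (30 mm wide, its top 15 mm above this point). Point: middle of the hook's seat on the arm's centreline, 205 mm above the table. The arm's tip points to -x, z is up. Hooks stand 100 mm apart in any order. A board hung here has its slot point 16 mm below this point.
- hook_blue_seat (a point): Hook of the storage rack with blue post (16 mm thick) and cap (30 mm wide, its top 15 mm above this point). Point: middle of the hook's seat on the arm's centreline, 205 mm above the table. The arm's tip points to -x, z is up. Hooks stand 100 mm apart in any order. A board hung here has its slot point 16 mm below this point.
- board_red_slot (a point): Red painted clay board, 12 mm thick, 90 g: blade 84 wide x 80 mm tall, above it a central handle 40 wide x 52 tall framing a slot 24 wide x 40 tall (side strips 8, top bar 12 mm). Point: slot centre, 100 mm above lower edge, 32 below top. z up the board, y across its width, x square to its face. At start axes as the drying stand's, hook in slot. May be absent.
- board_yellow_slot (a point): Yellow painted clay board, 12 mm thick, 90 g: blade 84 wide x 80 mm tall, above it a central handle 40 wide x 52 tall framing a slot 24 wide x 40 tall (side strips 8, top bar 12 mm). Point: slot centre, 100 mm above lower edge, 32 below top. z up the board, y across its width, x square to its face. At start axes as the drying stand's, hook in slot. May be absent.
- board_green_slot (a point): Green painted clay board, 12 mm thick, 90 g: blade 84 wide x 80 mm tall, above it a central handle 40 wide x 52 tall framing a slot 24 wide x 40 tall (side strips 8, top bar 12 mm). Point: slot centre, 100 mm above lower edge, 32 below top. z up the board, y across its width, x square to its face. At start axes as the drying stand's, hook in slot. May be absent.
- board_blue_slot (a point): Blue painted clay board, 12 mm thick, 90 g: blade 84 wide x 80 mm tall, above it a central handle 40 wide x 52 tall framing a slot 24 wide x 40 tall (side strips 8, top bar 12 mm). Point: slot centre, 100 mm above lower edge, 32 below top. z up the board, y across its width, x square to its face. At start axes as the drying stand's, hook in slot. May be absent.
- board_chipped_slot (a point): Slot centre of the chipped bare light-wood board (a piece 28 x 26 mm broken out of the middle of its lower edge), else the same size as the painted ones, axes likewise. Hangs at the start on one of the rack's coloured hooks, axes along the hook's. To leave a hook any board must be raised 14 to 32 mm (best 23) and drawn 45 mm or more along the hook's -x; hang it the opposite way.
- board_chipped_blade (a point): Point in the chipped board's blade, 45 mm above its lower edge (55 mm below its slot centre). Any board's handle may be gripped across its 40 mm width while the hook is in the slot.
- mending_box: Mending box: loose open-topped grey plastic box 82 (x) x 152 (y) x 70 mm tall, walls and floor 6 mm, 0.5 kg, between the two racks and nearer the robot. Origin: middle of the underside. Room inside for one board standing on its lower edge with its width along the box's y; let go, it leans on a wall.
- water_cup: Bystander: white plastic cup, 64 mm across, 70 tall. Origin at the middle of its underside. Leave it where it stands.
- ink_bottle: Bystander: black bottle with red cap, 44 mm across, 120 tall. Origin at the middle of its underside. Leave it where it stands.
- glue_bottle: Bystander: white bottle with orange cap, 48 mm across, 110 tall. Origin at the middle of its underside. Leave it where it stands.
- paint_jar: Bystander: blue jar with white lid, 56 mm across, 55 tall. Origin at the middle of its underside. Leave it where it stands.
- print_block: Bystander: wooden printing block 70 x 50 x 25 mm with an upright round knob, 55 tall in all. Origin at the middle of its underside. Leave it where it stands.
- clay_pack: Bystander: terracotta-coloured block of clay 100 x 70 x 40 mm. Origin at the middle of its underside. Leave it where it stands.

How it is judged:
By the outcome, as a careful person would: the job done as asked, in the order asked, and still so for the second after the job is handed in, with the robot touching nothing.
Of board_red, board_yellow, board_green, board_blue only 3 to 4 are there at a start; the rules pass over those that are not, and their reading is None.
At some moment in a run one of mending_box may be knocked a few centimetres aside while the robot is not near it.
Once in a run the grip may slacken for a moment while it holds something.
It also fails if it takes over 208 s, if anything falls off the work surface, if the arm or the gripper's body presses on something with over 40 N, if the wrist force passes 120 N, or if a joint passes its speed limit or range.

## Working session

There is one attempt and no reset: what is moved stays moved. The work goes in short steps, Python scripts to look and compute and a tool call to move; the robot and the scene stay as the last step left them, time stands still between calls to the robot, and variables do not carry over. Pictures are saved under pics/ and viewed, and the job is handed in when it is done.

Besides the shell and the picture viewer there is one more tool, called after "Call:" as a command line: name --argument value ..., lists and objects as JSON in quotes. jog_arm: Moves the arm, as the interface text tells. Its arguments: {"type":"object","properties":{"rows":{"type":"array"},"newtons":{"type":"number"}},"required":["rows"]}

```bash
ls; mkdir -p pics; python3 - <<'E'
from rig import telemetry, viewer, bot
import cv2,numpy as np
s=telemetry.observe()
print(s['clock'],s['tool_pos'],s['orientation'],s['grip_width'],s['wrist_force'])
for n in ['scene','top','wrist']:
    im=viewer.snapshot(n); cv2.imwrite(f'pics/{n}0.png',im[:,:,::-1]); print(n,viewer.get_calibration(n))
E
```

```text
pics
0.0 [ 0.24745625 -0.68060523  0.23812698] [[ 9.39780193e-01  3.41778278e-01 -8.93281024e-04]
 [ 3.41779418e-01 -9.39777959e-01  2.05363847e-03]
 [-1.37596798e-04 -2.23527382e-03 -9.99997492e-01]] 1.001444396632281 [-0.58863182 -0.18178884  0.23234995]
scene {'vertical_fov': 53.21752912568592, 'cx': 283.96769680857466, 'cy': 207.1519235130345, 'rvec': array([ 1.04673053,  2.29544234, -1.16276957]), 'tvec': array([ 0.44022834, -0.11106553,  1.61178544])}
top {'vertical_fov': 55.41904438028982, 'cx': 285.9006646969971, 'cy': 214.18522466367114, 'rvec': array([ 2.12761847, -2.19444929,  0.09870504]), 'tvec': array([-0.01810273,  0.58147871,  1.10940398])}
wrist {'vertical_fov': 60.25798907988195, 'cx': 276.2727186540267, 'cy': 209.77084848204612, 'T_tool_cam': array([[ 7.32945611e-04, -9.55952967e-01, -2.93518973e-01,
         7.40248545e-02],
       [ 9.99999238e-01,  9.92181294e-04, -7.34308917e-04,
         2.16052649e-05],
       [ 9.93188823e-04, -2.93518212e-01,  9.55952966e-01,
        -1.36888439e-01],
       [ 0.00000000e+00,  0.00000000e+00,  0.00000000e+00,
         1.00000000e+00]])}
```

View pics/scene0.png

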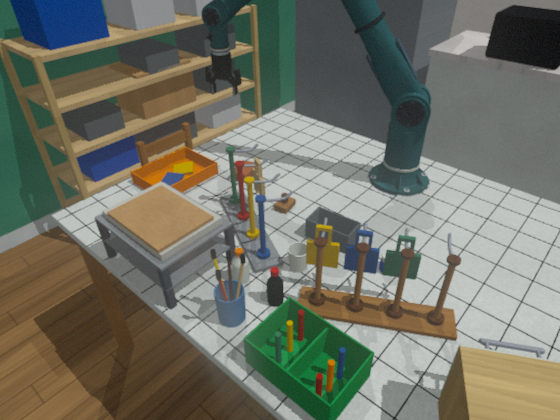

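View pics/top0.png

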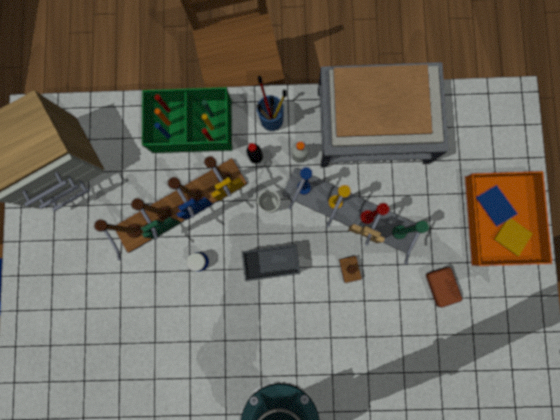

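View pics/wrist0.png

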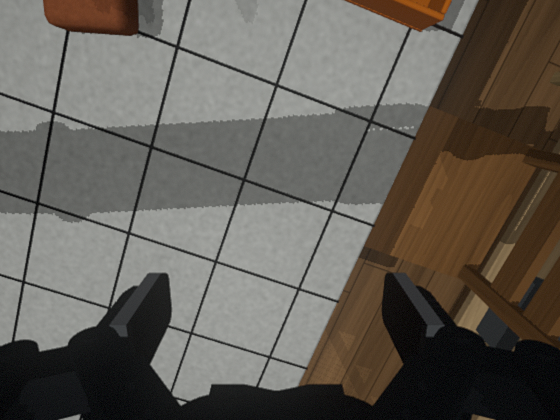

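```bash
cat > h.py <<'E'
from rig import telemetry, viewer, bot
import cv2,numpy as np
def cam2world(name,s=None):
    c=viewer.get_calibration(name)
    if name=='wrist':
        s=s or telemetry.observe()
        T=np.eye(4);T[:3,:3]=s['orientation'];T[:3,3]=s['tool_pos']
        return T@c['T_tool_cam']
    R=cv2.Rodrigues(np.array(c['rvec'],float))[0];T=np.eye(4);T[:3,:3]=R.T;T[:3,3]=-R.T@c['tvec'];return T
def lm(t,cam,s=None,fn='landmark_of',n=2):
    T=cam2world(cam,s);r=getattr(viewer,fn)(t,cam)
    return [(round(d['conf'],2),np.round((T@np.r_[d['point'],1])[:3],4)) for d in r[:n]]
E
python3 - <<'E'
from h import *
for cam in ['top','scene']:
    viewer.snapshot(cam)
    print(cam)
    for t in ['drying_stand','rack']+[f'hook_{c}_seat' for c in ['red','yellow','green','blue']]+[f'board_{c}_slot' for c in ['red','yellow','green','blue','chipped']]+['mending_box','water_cup','ink_bottle','glue_bottle','paint_jar','print_block','clay_pack']:
        print(t,lm(t,cam))
print(telemetry.observe()['clock'])
E
```

```text
top
drying_stand [(0.7, array([ 0.6217,  0.2753, -0.001 ])), (0.3, array([0.5944, 0.1993, 0.1874]))]
rack [(0.59, array([ 0.5909, -0.2242, -0.0024]))]
hook_red_seat [(0.8, array([ 0.5093, -0.239 ,  0.2078])), (0.24, array([0.4545, 0.2164, 0.0053]))]
hook_yellow_seat [(0.7, array([ 0.5106, -0.2386,  0.2069])), (0.6, array([0.5938, 0.1984, 0.1851]))]
hook_green_seat [(0.7, array([ 0.4721, -0.326 ,  0.2084])), (0.27, array([0.5399, 0.2874, 0.1862]))]
hook_blue_seat [(0.56, array([ 0.6038, -0.064 ,  0.2029])), (0.15, array([ 7.611e-01, -7.620e-02,  2.000e-04]))]
board_red_slot []
board_yellow_slot [(0.89, array([0.6398, 0.1134, 0.1924])), (0.36, array([ 0.5895, -0.2227, -0.004 ]))]
board_green_slot [(0.76, array([0.5425, 0.2885, 0.1907]))]
board_blue_slot [(0.58, array([0.5929, 0.1994, 0.1873])), (0.38, array([ 0.6001, -0.0641,  0.2045]))]
board_chipped_slot [(0.61, array([ 0.5111, -0.2409,  0.1917]))]
mending_box [(0.97, array([0.4489, 0.0123, 0.0016])), (0.15, array([ 0.6199,  0.0108, -0.0012]))]
water_cup [(0.58, array([ 0.6183,  0.0083, -0.0032]))]
ink_bottle [(0.6, array([ 0.7614,  
[... 778 characters left out ...]
t [(0.66, array([0.7581, 0.0493, 0.0019]))]
board_yellow_slot []
board_green_slot []
board_blue_slot [(0.95, array([0.5925, 0.2017, 0.1865]))]
board_chipped_slot [(0.55, array([ 0.5198, -0.2379,  0.1892]))]
mending_box [(0.81, array([0.4513, 0.0085, 0.0018])), (0.42, array([ 0.5187, -0.2392,  0.1881]))]
water_cup [(0.97, array([ 6.162e-01,  1.360e-02, -5.000e-04]))]
ink_bottle [(0.74, array([0.759 , 0.0483, 0.0029])), (0.71, array([ 0.5622, -0.1483,  0.204 ]))]
glue_bottle [(0.62, array([ 7.622e-01, -8.170e-02, -4.000e-04]))]
paint_jar [(0.52, array([0.4561, 0.2129, 0.0019]))]
print_block [(0.49, array([ 0.4205, -0.2095, -0.0033]))]
clay_pack [(0.63, array([ 0.3643, -0.4706, -0.0044]))]
2.05
```

```bash
python3 - <<'E'
import numpy as np
def fit(L,P):
    L=np.array(L);P=np.array(P);a=L-L.mean(0);b=P-P.mean(0)
    th=np.arctan2((a[:,0]*b[:,1]-a[:,1]*b[:,0]).sum(),(a*b).sum());R=np.array([[np.cos(th),-np.sin(th)],[np.sin(th),np.cos(th)]])
    t=P.mean(0)-R@L.mean(0);print(np.degrees(th),t);print(np.round((P-(L@R.T+t))*1000,1));return R,t
s=-.06
R,t=fit([[0,0],[0,0],[s,-.05],[s,-.05],[s,-.15],[s,-.15],[s,.15],[s,.15],[s,.05],[s,-.05],[s,-.05]],
[[.5909,-.2242],[.592,-.2225],[.5093,-.239],[.5172,-.2423],[.4721,-.326],[.4755,-.3283],[.6038,-.064],[.6103,-.0635],[.5636,-.1483],[.5111,-.2409],[.5198,-.2379]])
for y,c in zip([-.15,-.05,.05,.15],['green','red','yellow','blue']):print(c,R@[s,y]+t)
R,t=fit([[0,0],[0,0],[s,-.15],[s,-.05],[s,.05],[s,-.05]],[[.6217,.2753],[.6267,.2709],[.6398,.1134],[.5929,.1994],[.5425,.2885],[.5925,.2017]])
for y,c in zip([-.15,-.05,.05,.15],['yellow','blue','green','none']):print(c,R@[s,y]+t)
E
```

```text
-27.112459473463666 [ 0.59223838 -0.22268016]
[[-1.3 -1.5]
 [-0.2  0.2]
 [-6.7  0.8]
 [ 1.2 -2.5]
 [ 1.6  2.9]
 [ 5.   0.6]
 [-3.4 -2.2]
 [ 3.1 -1.7]
 [ 2.   2.5]
 [-4.9 -1.1]
 [ 3.8  1.9]]
green [ 0.47047078 -0.32885291]
red [ 0.51604463 -0.23984153]
yellow [ 0.56161848 -0.15083016]
blue [ 0.60719233 -0.06181879]
28.212231299495144 [0.62217347 0.27314964]
[[-0.5  2.2]
 [ 4.5 -2.2]
 [-0.4  0.8]
 [-0.  -1.3]
 [-3.2 -0.3]
 [-0.4  1. ]]
yellow [0.64021215 0.11260492]
blue [0.59293826 0.20072518]
green [0.54566437 0.28884543]
none [0.49839049 0.37696569]
```

Call:
jog_arm --rows '[{"angular":[0,0,-8],"translation":[20,40,100],"fingers":62},{"angular":[0,0,-16],"translation":[40,80,160],"fingers":62},{"angular":[0,0,-24],"translation":[65,120,160],"fingers":62},{"angular":[0,0,-32],"translation":[90,160,160],"fingers":62},{"angular":[0,0,-40],"translation":[115,200,160],"fingers":62},{"angular":[0,0,-47],"translation":[140,240,160],"fingers":62},{"angular":[0,0,-47],"translation":[165,282,160],"fingers":62},{"angular":[0,0,-47],"translation":[190,325,160],"fingers":62},{"angular":[0,0,-47],"translation":[215,368,160],"fingers":62},{"angular":[0,0,-47],"translation":[240,410,160],"fingers":62}]'

```text
clock: 3.05
tool_pos: [0.4655, -0.3083, 0.3995]
orientation: [[0.891, -0.454, 0.001], [-0.454, -0.891, -0.001], [0.001, 0.0, -1.0]]
wrist_force: [1.0, -0.7, 0.2]
grip_width: 0.726
```

Call:
jog_arm --rows '[{"angular":[0,0,0],"translation":[25,40,0],"fingers":62},{"angular":[0,0,0],"translation":[52,76,0],"fingers":62},{"angular":[0,0,0],"translation":[52,76,0],"fingers":62},{"angular":[0,0,0],"translation":[52,76,0],"fingers":62},{"angular":[0,0,0],"translation":[52,76,0],"fingers":62},{"angular":[0,0,0],"translation":[52,76,0],"fingers":62}]'

```text
clock: 3.65
tool_pos: [0.5157, -0.236, 0.3991]
orientation: [[0.889, -0.457, -0.0], [-0.457, -0.889, -0.001], [-0.0, 0.001, -1.0]]
wrist_force: [0.2, 0.6, 0.5]
grip_width: 0.724
```

```bash
python3 - <<'E'
from h import *
s=telemetry.observe();print(s['clock'],s['tool_pos'],s['orientation'],s['grip_width'])
im=viewer.snapshot('wrist');cv2.imwrite('pics/w1.png',im[:,:,::-1])
for t in ['rack']+[f'hook_{c}_seat' for c in ['red','yellow','green','blue']]+['board_chipped_slot','mending_box']: print(t,lm(t,'wrist',s))
E
```

```text
3.65 [ 0.51572748 -0.23603707  0.39906902] [[ 8.89318157e-01 -4.57288830e-01 -3.75833393e-04]
 [-4.57288981e-01 -8.89317946e-01 -6.14805975e-04]
 [-5.30914768e-05  7.18622586e-04 -9.99999740e-01]] 0.7241631335294697
rack [(0.94, array([ 0.5897, -0.2245, -0.0017]))]
hook_red_seat [(0.61, array([ 0.5126, -0.2399,  0.2111]))]
hook_yellow_seat [(0.77, array([ 0.56  , -0.1508,  0.2104]))]
hook_green_seat [(0.91, array([ 0.4653, -0.3244,  0.2034]))]
hook_blue_seat [(0.86, array([ 0.6068, -0.063 ,  0.2055])), (0.5, array([ 0.5146, -0.2395,  0.2109]))]
board_chipped_slot [(0.75, array([ 0.5157, -0.2382,  0.1901])), (0.24, array([ 0.5888, -0.2204,  0.0015]))]
mending_box [(0.71, array([ 0.7564, -0.0813,  0.0022])), (0.56, array([0.4411, 0.0085, 0.0022]))]
```

View pics/w1.png

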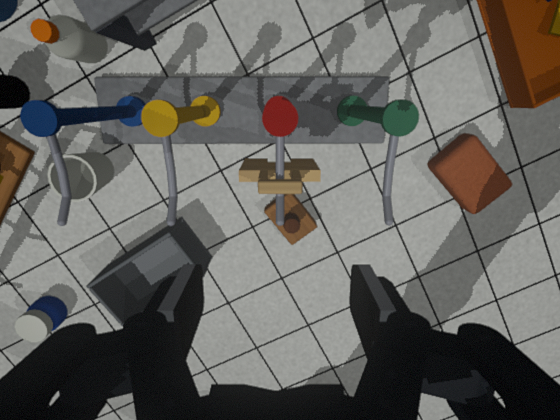

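```bash
cat >> h.py <<'E'
def pix2z(cam,uv,z,s=None):
    T=cam2world(cam,s);c=viewer.get_calibration(cam);f=210/np.tan(np.radians(c['vertical_fov']/2))
    d=T[:3,:3]@np.array([(uv[0]-c['cx'])/f,(uv[1]-c['cy'])/f,1]);o=T[:3,3];return np.round(o+d*(z-o[2])/d[2],4)
def proj(cam,p,s=None):
    T=np.linalg.inv(cam2world(cam,s));c=viewer.get_calibration(cam);f=210/np.tan(np.radians(c['vertical_fov']/2))
    q=T@np.r_[p,1];return np.round([c['cx']+f*q[0]/q[2],c['cy']+f*q[1]/q[2]],1)
E
python3 - <<'E'
from h import *
for n,u in zip('byrg',[40,160,281,401]): print(n,pix2z('wrist',(u,117),.220))
print('seg tips',[pix2z('wrist',u,.219) for u in [(63,222),(172,220),(281,224),(389,220)]])
y=np.radians(-27.2);R=np.array([[np.cos(y),-np.sin(y)],[np.sin(y),np.cos(y)]])
for t in ([.5922,-.2227],[.590,-.2235]):
  print([proj('wrist',np.r_[R@[0,v]+t,.22]) for v in (.15,.05,-.05,-.15)],[proj('wrist',np.r_[R@[-.092,v]+t,.219]) for v in (.15,.05,-.05,-.15)])
E
```

```text
b [ 0.66   -0.0836  0.22  ]
y [ 0.6139 -0.1741  0.22  ]
r [ 0.5675 -0.2653  0.22  ]
g [ 0.5213 -0.3559  0.22  ]
seg tips [array([ 0.5749, -0.0431,  0.219 ]), array([ 0.5307, -0.134 ,  0.219 ]), array([ 0.4815, -0.222 ,  0.219 ]), array([ 0.4396, -0.3127,  0.219 ])]
[array([ 44.8, 113.1]), array([163.5, 113.5]), array([281.9, 113.9]), array([400.2, 114.4])] [array([ 63.9, 216.4]), array([172.6, 216.7]), array([281.1, 217. ]), array([389.5, 217.4])]
[array([ 47.2, 115. ]), array([165.7, 115.5]), array([283.9, 115.9]), array([402.1, 116.3])] [array([ 66.1, 218. ]), array([174.6, 218.3]), array([282.9, 218.7]), array([391.2, 219. ])]
```

Call:
jog_arm --rows '[{"angular":[0,0,8],"translation":[0,48,0],"fingers":62},{"angular":[0,0,16],"translation":[0,96,0],"fingers":62},{"angular":[0,0,24],"translation":[0,144,0],"fingers":62},{"angular":[0,0,32],"translation":[5,192,0],"fingers":62},{"angular":[0,0,40],"translation":[10,240,0],"fingers":62},{"angular":[0,0,48],"translation":[15,288,0],"fingers":62},{"angular":[0,0,56],"translation":[20,336,0],"fingers":62},{"angular":[0,0,56],"translation":[25,384,0],"fingers":62},{"angular":[0,0,56],"translation":[30,425,0],"fingers":62},{"angular":[0,0,56],"translation":[30,425,0],"fingers":62}]'

```text
clock: 5.05
tool_pos: [0.5458, 0.1993, 0.3992]
orientation: [[0.869, 0.494, 0.0], [0.494, -0.869, 0.005], [0.003, -0.005, -1.0]]
wrist_force: [-0.5, -0.1, 0.0]
grip_width: 0.726
```

```bash
python3 - <<'E'
from h import *
s=telemetry.observe();print(s['clock'],s['tool_pos'],s['orientation'],np.abs(s['joint_velocities']).max())
im=viewer.snapshot('wrist');cv2.imwrite('pics/w2.png',im[:,:,::-1])
for t in ['drying_stand']+[f'board_{c}_slot' for c in ['red','yellow','green','blue']]: print(t,lm(t,'wrist',s))
E
```

```text
5.05 [0.54584882 0.19927889 0.39918366] [[ 8.69208679e-01  4.94445417e-01  4.03936683e-05]
 [ 4.94437984e-01 -8.69196055e-01  5.41284144e-03]
 [ 2.71146466e-03 -4.68491659e-03 -9.99985350e-01]] 5.05781295508012
drying_stand [(0.97, array([6.171e-01, 2.697e-01, 3.000e-04]))]
board_red_slot []
board_yellow_slot [(0.93, array([0.6391, 0.1077, 0.1877]))]
board_green_slot [(0.58, array([0.5439, 0.287 , 0.1956]))]
board_blue_slot [(0.71, array([0.5909, 0.1981, 0.194 ]))]
```

View pics/w2.png

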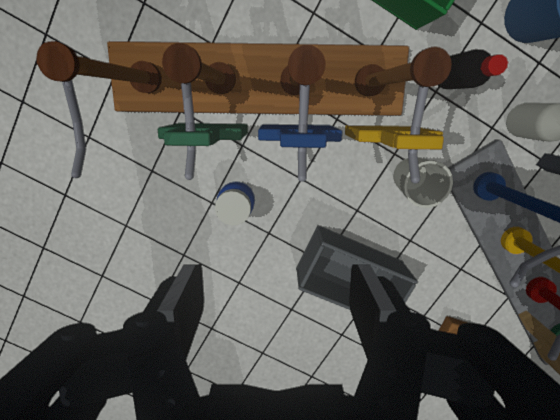

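```bash
python3 - <<'E'
from h import *
caps=np.array([pix2z('wrist',u,.220) for u in [(57,62),(182,63),(307,65),(432,67)]])[:,:2]
tips=np.array([pix2z('wrist',u,.219) for u in [(77,177),(190,178),(303,180),(414,182)]])[:,:2]
print(caps,tips)
for P in(caps,tips): d=P[0]-P[3]; print(np.degrees(np.arctan2(-d[0],d[1])),np.linalg.norm(d))
y=np.radians(28.6);R=np.array([[np.cos(y),-np.sin(y)],[np.sin(y),np.cos(y)]])
print(caps.mean(0),tips.mean(0)-R@[-.092,0])
t=np.array([.620,.2715])
for n,o in(('caps',caps.mean(0)),('tips',tips.mean(0)-R@[-.092,0]),('lm1',np.array([.6222,.2731])),('lmw',np.mean([[.6171,.2697],np.array([.6391,.1077])-R@[-.06,-.15],np.array([.5439,.287])-R@[-.06,.05],np.array([.5909,.1981])-R@[-.06,-.05]],0))): print(n,o,R.T@o)
E
```

```text
[[0.5509 0.3941]
 [0.5991 0.3049]
 [0.6468 0.2153]
 [0.6945 0.1254]] [[0.4676 0.3479]
 [0.5154 0.2593]
 [0.5625 0.1701]
 [0.6088 0.0822]]
28.121161731522168 0.304664815822241
27.987357103812663 0.3008885674132535
[0.622825 0.259925] [0.61934943 0.25891465]
caps [0.622825 0.259925] [ 0.67125373 -0.06993153]
tips [0.61934943 0.25891465] [ 0.66771859 -0.06915488]
lm1 [0.6222 0.2731] [ 0.67701175 -0.05806492]
lmw [0.61930829 0.2700905 ] [ 0.67303226 -0.05932298]
```

```bash
python3 - <<'E'
from h import *
s=telemetry.observe();print(s['clock'],s['tool_pos'],s['orientation'],np.abs(s['joint_velocities']).max())
im=viewer.snapshot('wrist');cv2.imwrite('pics/w3.png',im[:,:,::-1])
y=np.radians(28.2);R=np.array([[np.cos(y),-np.sin(y)],[np.sin(y),np.cos(y)]])
for t,v in zip(['drying_stand']+[f'board_{c}_slot' for c in ['yellow','blue','green']],[0,-.15,-.05,.05]):
  r=lm(t,'wrist',s);print(t,r)
  if r:print(r[0][1][:2]-R@[0 if v==0 else -.06,v])
E
```

```text
5.35 [0.54710044 0.18866824 0.39894802] [[ 8.76320713e-01  4.81728132e-01 -1.17845998e-04]
 [ 4.81727743e-01 -8.76320269e-01 -1.08071635e-03]
 [-6.23882304e-04  8.90284433e-04 -9.99999409e-01]] 0.3693279547767035
drying_stand [(0.48, array([0.5451, 0.2881, 0.195 ]))]
[0.5451 0.2881]
board_yellow_slot [(0.79, array([0.6402, 0.1133, 0.1896]))]
[0.62219559 0.27384856]
board_blue_slot [(0.89, array([0.5897, 0.2011, 0.1921]))]
[0.61895067 0.27351822]
board_green_slot [(0.81, array([0.5436, 0.2902, 0.1929]))]
[0.62010575 0.27448787]
```

View pics/w3.png

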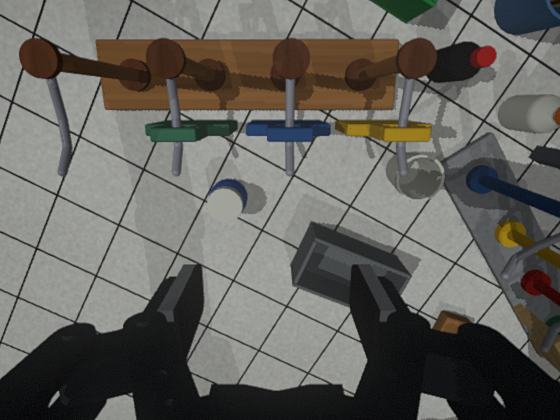

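```bash
python3 - <<'E'
from h import *
caps=np.array([pix2z('wrist',u,.220) for u in [(41,58),(165,58),(290,58),(416,58)]])[:,:2]
tips=np.array([pix2z('wrist',u,.219) for u in [(64,174),(177,174),(291,174),(404,174)]])[:,:2]
for P in(caps,tips): d=P[0]-P[3]; print(np.degrees(np.arctan2(-d[0],d[1])),np.linalg.norm(d))
y=np.radians(28.6);R=np.array([[np.cos(y),-np.sin(y)],[np.sin(y),np.cos(y)]])
L=[]
for n,o in(('caps',caps.mean(0)),('tips',tips.mean(0)-R@[-.092,0]),('lm1',np.array([.6222,.2731])),('lmw',np.array([.6204,.274]))): L.append(R.T@o);print(n,o,R.T@o)
t=R@np.mean(L,0);print(t)
for v in (-.15,-.05,.05): print(R@[-.06,v]+t, telemetry.observe()['tool_pos'])
E
```

```text
28.953805563359445 0.303653569055264
28.971804128518208 0.30244902049767
caps [0.6202 0.2757] [ 0.67650039 -0.05482478]
tips [0.61812443 0.27221465] [ 0.67300967 -0.0568913 ]
lm1 [0.6222 0.2731] [ 0.67701175 -0.05806492]
lmw [0.6204 0.274 ] [ 0.67586221 -0.05641309]
[0.62023111 0.27375366]
[0.63935591 0.1133347 ] [0.54693529 0.19006855 0.39915167]
[0.59148672 0.201133  ] [0.54693529 0.19006855 0.39915167]
[0.54361754 0.2889313 ] [0.54693529 0.19006855 0.39915167]
```

Call:
jog_arm --rows '[{"angular":[0,0,0],"translation":[38,-30,0],"fingers":62},{"angular":[0,0,0],"translation":[70,-58,-20],"fingers":62},{"angular":[0,0,0],"translation":[93,-76,-60],"fingers":62},{"angular":[0,0,0],"translation":[93,-76,-100],"fingers":62},{"angular":[0,0,0],"translation":[93,-76,-110],"fingers":62},{"angular":[0,0,0],"translation":[93,-76,-110],"fingers":62},{"angular":[0,0,0],"translation":[93,-76,-110],"fingers":62},{"angular":[0,0,0],"translation":[93,-76,-110],"fingers":62}]'

```text
clock: 6.4
tool_pos: [0.6409, 0.1162, 0.2919]
orientation: [[0.874, 0.486, 0.005], [0.486, -0.874, 0.001], [0.005, 0.001, -1.0]]
wrist_force: [0.6, -0.6, -0.7]
grip_width: 0.726
```

```bash
cat > look.py <<'E'
import sys
from h import *
name=sys.argv[1]
s=telemetry.observe();print(s['clock'],s['tool_pos'],'yaw',np.degrees(np.arctan2(s['orientation'][1,0],s['orientation'][0,0])),s['grip_width'],s['wrist_force'])
im=viewer.snapshot('wrist');cv2.imwrite(f'pics/{name}.png',im[:,:,::-1])
for t in sys.argv[2:]: print(t,lm(t,'wrist',s))
E
python3 look.py w4 board_yellow_slot
```

```text
6.4 [0.64092636 0.11623598 0.29187542] yaw 29.072322348309573 0.7256988699790109 [ 0.59507252 -0.56702659 -0.6513486 ]
board_yellow_slot [(0.63, array([0.6412, 0.111 , 0.191 ]))]
```

View pics/w4.png

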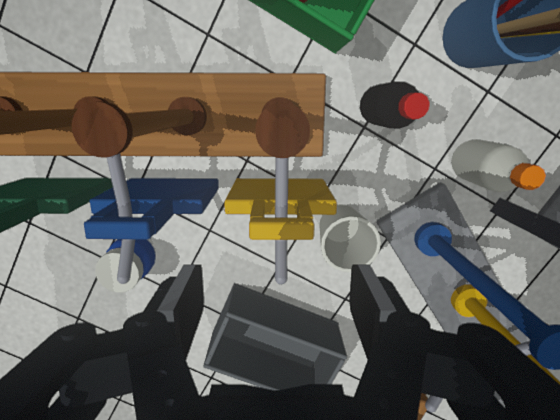

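Call:
jog_arm --rows '[{"angular":[0,0,0],"translation":[1,-2,-40],"fingers":62},{"angular":[0,0,0],"translation":[1,-2,-75],"fingers":62},{"angular":[0,0,0],"translation":[1,-2,-100],"fingers":62},{"angular":[0,0,0],"translation":[1,-2,-100],"fingers":62},{"angular":[0,0,0],"translation":[1,-2,-100],"fingers":62},{"angular":[0,0,0],"translation":[1,-2,-100],"fingers":30},{"angular":[0,0,0],"translation":[1,-2,-100],"fingers":30},{"angular":[0,0,0],"translation":[1,-2,-100],"fingers":30},{"angular":[0,0,0],"translation":[1,-2,-100],"fingers":30},{"angular":[0,0,0],"translation":[1,-2,-100],"fingers":30}]' --newtons 50

```text
clock: 7.5
tool_pos: [0.6425, 0.1133, 0.1914]
orientation: [[0.875, 0.485, 0.004], [0.485, -0.875, 0.001], [0.004, 0.001, -1.0]]
wrist_force: [-1.0, -0.2, 6.9]
grip_width: 0.462
```

```bash
python3 look.py w5 board_yellow_slot
```

```text
7.5 [0.64253933 0.11330625 0.19141207] yaw 28.98054802121232 0.4617894907585771 [-1.01746321 -0.17261955  6.85284411]
board_yellow_slot [(0.94, array([0.6417, 0.1105, 0.1919]))]
```

View pics/w5.png

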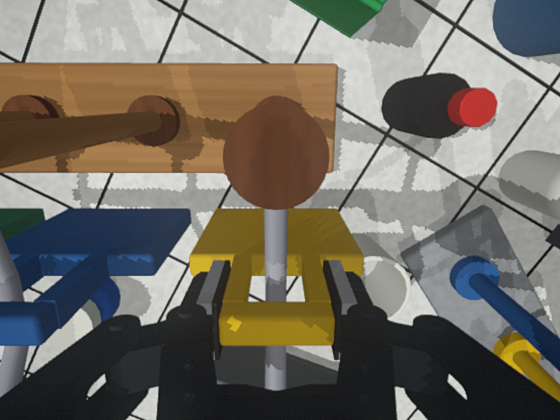

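Call:
jog_arm --rows '[{"angular":[0,0,0],"translation":[0,0,12],"fingers":30},{"angular":[0,0,0],"translation":[0,0,23],"fingers":30},{"angular":[0,0,0],"translation":[0,0,23],"fingers":30},{"angular":[0,0,0],"translation":[-12,-7,23],"fingers":30},{"angular":[0,0,0],"translation":[-30,-17,23],"fingers":30},{"angular":[0,0,0],"translation":[-53,-29,23],"fingers":30},{"angular":[0,0,0],"translation":[-70,-39,23],"fingers":30},{"angular":[0,0,0],"translation":[-79,-43,30],"fingers":30},{"angular":[0,0,0],"translation":[-79,-43,70],"fingers":30},{"angular":[0,0,0],"translation":[-79,-43,110],"fingers":30}]'

```text
clock: 8.6
tool_pos: [0.5602, 0.0694, 0.2992]
orientation: [[0.875, 0.485, -0.003], [0.485, -0.875, -0.0], [-0.003, -0.001, -1.0]]
wrist_force: [1.3, 0.3, -0.4]
grip_width: 0.461
```

```bash
python3 look.py w6 board_yellow_slot
```

```text
8.6 [0.56020494 0.06938054 0.29920241] yaw 28.98013108904097 0.4613182510472808 [ 1.33101878  0.29420937 -0.42197455]
board_yellow_slot [(0.98, array([0.5581, 0.0659, 0.2995]))]
```

View pics/w6.png

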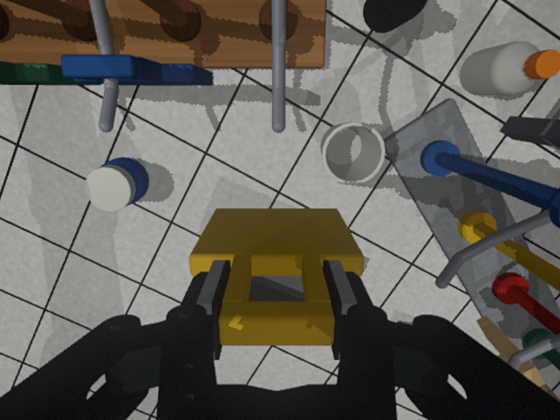

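Call:
jog_arm --rows '[{"angular":[0,0,-8],"translation":[-25,-10,25],"fingers":30},{"angular":[0,0,-16],"translation":[-50,-30,40],"fingers":30},{"angular":[0,0,-24],"translation":[-68,-60,40],"fingers":30},{"angular":[0,0,-32],"translation":[-68,-90,40],"fingers":30},{"angular":[0,0,-40],"translation":[-68,-120,40],"fingers":30},{"angular":[0,0,-48],"translation":[-68,-150,30],"fingers":30},{"angular":[0,0,-56],"translation":[-68,-182,10],"fingers":30},{"angular":[0,0,-56],"translation":[-68,-182,-7],"fingers":30},{"angular":[0,0,-56],"translation":[-68,-182,-7],"fingers":30},{"angular":[0,0,-56],"translation":[-68,-182,-7],"fingers":30}]'

```text
clock: 9.7
tool_pos: [0.4936, -0.1113, 0.2918]
orientation: [[0.891, -0.453, -0.001], [-0.453, -0.891, 0.001], [-0.001, -0.0, -1.0]]
wrist_force: [0.4, -0.6, -2.0]
grip_width: 0.458
```

```bash
python3 look.py w7 board_yellow_slot hook_yellow_seat hook_red_seat hook_blue_seat rack
```

```text
9.7 [ 0.49359722 -0.11134403  0.29181164] yaw -26.937844996582193 0.4578727567507272 [ 0.35904383 -0.56580518 -1.98205678]
board_yellow_slot [(0.64, array([ 0.4893, -0.1124,  0.2894]))]
hook_yellow_seat [(0.73, array([ 0.56  , -0.1516,  0.2086])), (0.57, array([ 0.5141, -0.238 ,  0.187 ]))]
hook_red_seat [(0.82, array([ 0.5169, -0.2402,  0.2115]))]
hook_blue_seat [(0.64, array([ 0.609 , -0.0633,  0.2086]))]
rack [(0.93, array([ 0.5894, -0.2221, -0.001 ]))]
```

View pics/w7.png

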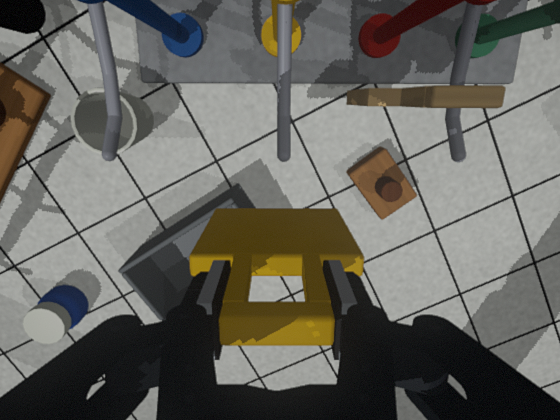

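Call:
jog_arm --rows '[{"angular":[0,0,0],"translation":[-2,-4,-40],"fingers":30},{"angular":[0,0,0],"translation":[-2,-4,-80],"fingers":30},{"angular":[0,0,0],"translation":[-2,-4,-80],"fingers":30},{"angular":[0,0,0],"translation":[-2,-4,-80],"fingers":30},{"angular":[0,0,0],"translation":[-2,-4,-80],"fingers":30}]'

```text
clock: 10.5
tool_pos: [0.4936, -0.1163, 0.2139]
orientation: [[0.891, -0.454, 0.004], [-0.454, -0.891, -0.0], [0.004, -0.001, -1.0]]
wrist_force: [-0.1, 0.5, -0.2]
grip_width: 0.461
```

```bash
python3 look.py w8 board_yellow_slot hook_yellow_seat
```

```text
10.5 [ 0.49356044 -0.11628105  0.21392444] yaw -27.001859224383917 0.46076979059529155 [-0.0986391   0.54755105 -0.21591351]
board_yellow_slot [(0.91, array([ 0.4937, -0.1174,  0.2118]))]
hook_yellow_seat [(0.56, array([ 0.5594, -0.1446,  0.208 ]))]
```

View pics/w8.png

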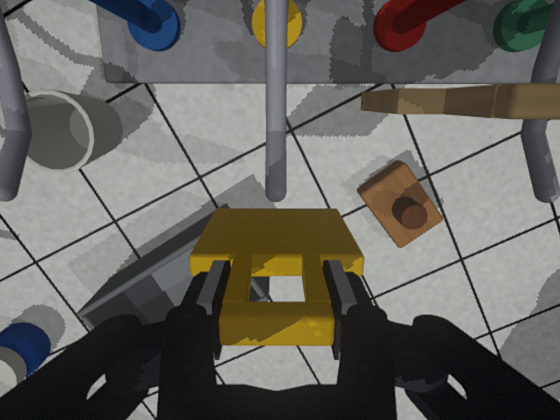

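Call:
jog_arm --rows '[{"angular":[0,0,0],"translation":[18,-9,0],"fingers":30},{"angular":[0,0,0],"translation":[40,-20,0],"fingers":30},{"angular":[0,0,0],"translation":[60,-31,0],"fingers":30},{"angular":[0,0,0],"translation":[69,-35,0],"fingers":30},{"angular":[0,0,0],"translation":[69,-35,0],"fingers":30},{"angular":[0,0,0],"translation":[69,-35,0],"fingers":30}]'

```text
clock: 11.25
tool_pos: [0.5598, -0.1506, 0.2121]
orientation: [[0.891, -0.454, -0.001], [-0.454, -0.891, 0.001], [-0.001, 0.0, -1.0]]
wrist_force: [-0.5, 0.4, -0.4]
grip_width: 0.465
```

```bash
python3 look.py w9 board_yellow_slot hook_yellow_seat
```

```text
11.25 [ 0.55982432 -0.15059199  0.21208327] yaw -27.001250530652182 0.4653874953437122 [-0.48449309  0.39956171 -0.3651584 ]
board_yellow_slot [(0.79, array([ 0.5591, -0.1525,  0.2103]))]
hook_yellow_seat [(0.92, array([ 0.5618, -0.1525,  0.2079]))]
```

View pics/w9.png

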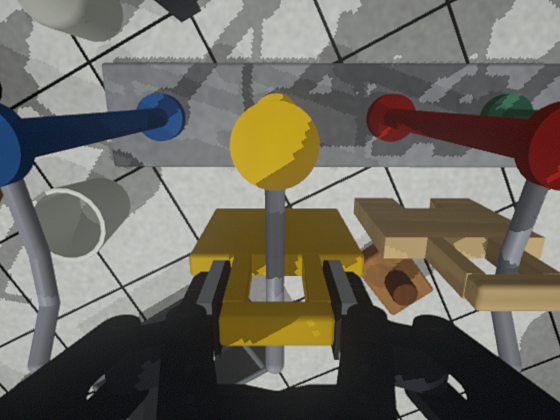

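```bash
python3 - <<'E'
from h import *
s=telemetry.observe();R=s['orientation'];
c=pix2z('wrist',(275,147),.220);print(c,R.T@(c-s['tool_pos']))
s2=dict(s);s2['tool_pos']=np.array([.6397,.111,.190])
c=pix2z('wrist',(275,157),.220,s2);print(R.T@(c-s2['tool_pos']))
E
```

```text
[ 0.6112 -0.1766  0.22  ] [ 5.78331416e-02 -8.36381404e-05 -8.09754105e-03]
[ 5.76061648e-02 -5.11014280e-05 -3.00781843e-02]
```

Position relative to the cap equals that at the grasp. Lower and release.

Call:
jog_arm --rows '[{"angular":[0,0,0],"translation":[0,0,-12],"fingers":30},{"angular":[0,0,0],"translation":[0,0,-22],"fingers":30},{"angular":[0,0,0],"translation":[0,0,-24],"fingers":30},{"angular":[0,0,0],"translation":[0,0,-24],"fingers":60},{"angular":[0,0,0],"translation":[0,0,-24],"fingers":60},{"angular":[0,0,0],"translation":[0,0,-24],"fingers":60},{"angular":[0,0,0],"translation":[0,0,-24],"fingers":60},{"angular":[0,0,0],"translation":[0,0,0],"fingers":60},{"angular":[0,0,0],"translation":[0,0,40],"fingers":60},{"angular":[0,0,0],"translation":[0,0,80],"fingers":60}]'

```text
clock: 12.4
tool_pos: [0.56, -0.151, 0.2919]
orientation: [[0.891, -0.454, -0.003], [-0.454, -0.891, 0.001], [-0.003, 0.001, -1.0]]
wrist_force: [1.1, -0.0, 0.6]
grip_width: 0.7
```

```bash
python3 look.py w10 board_yellow_slot hook_yellow_seat mending_box
```

```text
12.4 [ 0.5600406  -0.15100658  0.29194604] yaw -27.01305977896482 0.7004681790270813 [ 1.13819652 -0.04611036  0.56470075]
board_yellow_slot [(0.93, array([ 0.5582, -0.1535,  0.191 ]))]
hook_yellow_seat [(0.74, array([ 0.5621, -0.1492,  0.2056]))]
mending_box [(0.76, array([0.4425, 0.0126, 0.0025]))]
```

View pics/w10.png

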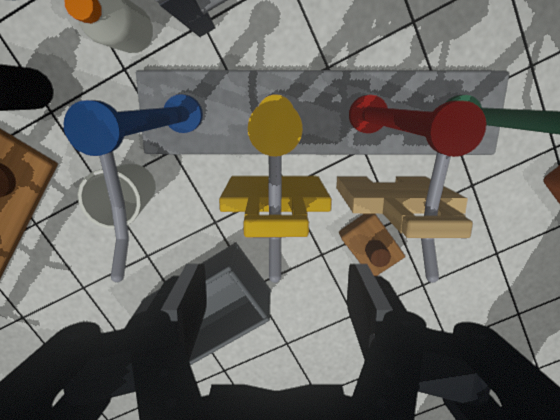

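Call:
jog_arm --rows '[{"angular":[0,0,8],"translation":[4,45,10],"fingers":62},{"angular":[0,0,16],"translation":[8,90,10],"fingers":62},{"angular":[0,0,24],"translation":[12,135,10],"fingers":62},{"angular":[0,0,32],"translation":[16,180,10],"fingers":62},{"angular":[0,0,40],"translation":[20,225,10],"fingers":62},{"angular":[0,0,48],"translation":[24,270,10],"fingers":62},{"angular":[0,0,56],"translation":[28,315,10],"fingers":62},{"angular":[0,0,56],"translation":[32,352,0],"fingers":62},{"angular":[0,0,56],"translation":[32,352,0],"fingers":62},{"angular":[0,0,56],"translation":[32,352,0],"fingers":62}]'

```text
clock: 13.6
tool_pos: [0.5914, 0.2015, 0.2895]
orientation: [[0.873, 0.487, -0.005], [0.487, -0.873, -0.001], [-0.005, -0.001, -1.0]]
wrist_force: [0.1, -0.9, -0.4]
grip_width: 0.726
```

Call:
jog_arm --rows '[{"angular":[0,0,0],"translation":[0,0,0],"fingers":62},{"angular":[0,0,0],"translation":[0,0,0],"fingers":62},{"angular":[0,0,0],"translation":[0,0,0],"fingers":62}]'

```text
clock: 13.9
tool_pos: [0.5931, 0.1991, 0.292]
orientation: [[0.876, 0.482, -0.0], [0.482, -0.876, -0.001], [-0.0, 0.001, -1.0]]
wrist_force: [0.3, 0.1, 0.2]
grip_width: 0.726
```

```bash
python3 look.py w11 board_blue_slot
```

```text
13.9 [0.59305573 0.19913084 0.29199459] yaw 28.84359777947602 0.7256213993114726 [0.28977226 0.13285341 0.23225755]
board_blue_slot [(0.97, array([0.5883, 0.1997, 0.1909]))]
```

View pics/w11.png

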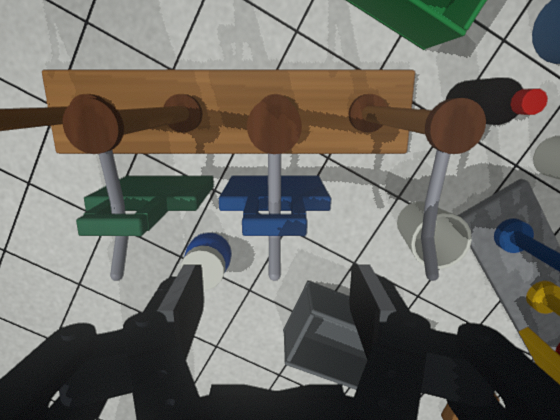

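Call:
jog_arm --rows '[{"angular":[0,0,0],"translation":[0,0,-40],"fingers":62},{"angular":[0,0,0],"translation":[0,0,-75],"fingers":62},{"angular":[0,0,0],"translation":[0,0,-103],"fingers":62},{"angular":[0,0,0],"translation":[0,0,-103],"fingers":62},{"angular":[0,0,0],"translation":[0,0,-103],"fingers":62},{"angular":[0,0,0],"translation":[0,0,-103],"fingers":30},{"angular":[0,0,0],"translation":[0,0,-103],"fingers":30},{"angular":[0,0,0],"translation":[0,0,-103],"fingers":30},{"angular":[0,0,0],"translation":[0,0,-103],"fingers":30},{"angular":[0,0,0],"translation":[0,0,-103],"fingers":30}]' --newtons 50

```text
clock: 15.0
tool_pos: [0.5943, 0.2016, 0.1912]
orientation: [[0.875, 0.485, 0.004], [0.485, -0.875, 0.002], [0.004, 0.001, -1.0]]
wrist_force: [-0.0, 0.7, 7.2]
grip_width: 0.463
```

Call:
jog_arm --rows '[{"angular":[0,0,0],"translation":[0,0,12],"fingers":30},{"angular":[0,0,0],"translation":[0,0,23],"fingers":30},{"angular":[0,0,0],"translation":[0,0,23],"fingers":30},{"angular":[0,0,0],"translation":[-12,-7,23],"fingers":30},{"angular":[0,0,0],"translation":[-30,-17,23],"fingers":30},{"angular":[0,0,0],"translation":[-53,-29,23],"fingers":30},{"angular":[0,0,0],"translation":[-70,-39,23],"fingers":30},{"angular":[0,0,0],"translation":[-79,-43,30],"fingers":30},{"angular":[0,0,0],"translation":[-79,-43,70],"fingers":30},{"angular":[0,0,0],"translation":[-79,-43,120],"fingers":30}]'

```text
clock: 16.0
tool_pos: [0.5123, 0.1573, 0.3087]
orientation: [[0.875, 0.485, -0.005], [0.485, -0.875, -0.001], [-0.005, -0.001, -1.0]]
wrist_force: [1.0, 0.8, -1.2]
grip_width: 0.461
```

```bash
python3 look.py w12 board_blue_slot
```

```text
16.0 [0.51229882 0.15727    0.30868068] yaw 29.008452426362002 0.46121932977833596 [ 1.04744485  0.77677384 -1.15873433]
board_blue_slot [(0.61, array([0.5073, 0.1566, 0.3098]))]
```

View pics/w12.png

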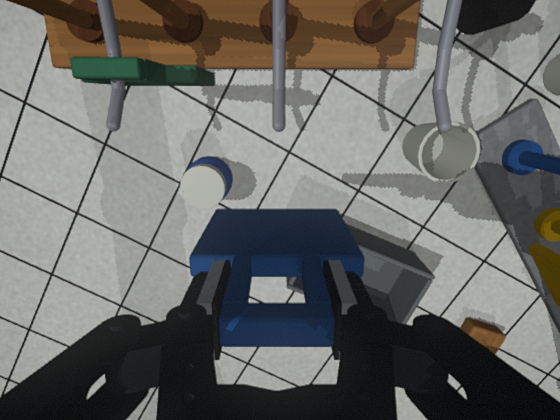

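Call:
jog_arm --rows '[{"angular":[0,0,-8],"translation":[0,-20,20],"fingers":30},{"angular":[0,0,-16],"translation":[0,-50,30],"fingers":30},{"angular":[0,0,-24],"translation":[0,-80,30],"fingers":30},{"angular":[0,0,-32],"translation":[5,-110,30],"fingers":30},{"angular":[0,0,-40],"translation":[10,-140,30],"fingers":30},{"angular":[0,0,-48],"translation":[18,-165,20],"fingers":30},{"angular":[0,0,-56],"translation":[26,-186,-15],"fingers":30},{"angular":[0,0,-56],"translation":[26,-186,-60],"fingers":30},{"angular":[0,0,-56],"translation":[26,-186,-97],"fingers":30},{"angular":[0,0,-56],"translation":[26,-186,-97],"fingers":30}]'

```text
clock: 17.1
tool_pos: [0.5361, -0.0281, 0.2075]
orientation: [[0.891, -0.454, -0.011], [-0.454, -0.891, -0.0], [-0.01, 0.005, -1.0]]
wrist_force: [-0.0, -0.0, -0.4]
grip_width: 0.46
```

Call:
jog_arm --rows '[{"angular":[0,0,0],"translation":[0,0,0],"fingers":30},{"angular":[0,0,0],"translation":[0,0,0],"fingers":30},{"angular":[0,0,0],"translation":[0,0,0],"fingers":30}]'

```text
clock: 17.4
tool_pos: [0.5416, -0.028, 0.2143]
orientation: [[0.891, -0.454, 0.005], [-0.454, -0.891, 0.0], [0.004, -0.002, -1.0]]
wrist_force: [-0.2, 0.3, -1.1]
grip_width: 0.464
```

```bash
python3 look.py w13 board_blue_slot hook_blue_seat
```

```text
17.4 [ 0.54161237 -0.02795391  0.2142839 ] yaw -26.997965763549875 0.46415839164209405 [-0.15401755  0.32209972 -1.14182231]
board_blue_slot [(0.72, array([ 0.5369, -0.0275,  0.2145]))]
hook_blue_seat [(0.58, array([ 0.6056, -0.0649,  0.2058]))]
```

View pics/w13.png

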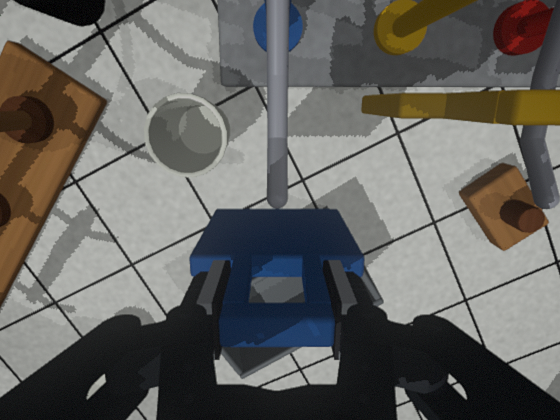

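Call:
jog_arm --rows '[{"angular":[0,0,0],"translation":[18,-9,0],"fingers":30},{"angular":[0,0,0],"translation":[40,-20,0],"fingers":30},{"angular":[0,0,0],"translation":[58,-30,0],"fingers":30},{"angular":[0,0,0],"translation":[67,-34,0],"fingers":30},{"angular":[0,0,0],"translation":[67,-34,0],"fingers":30},{"angular":[0,0,0],"translation":[67,-34,0],"fingers":30},{"angular":[0,0,0],"translation":[67,-34,0],"fingers":30}]'

```text
clock: 18.25
tool_pos: [0.6056, -0.0613, 0.2119]
orientation: [[0.891, -0.453, -0.002], [-0.453, -0.891, 0.0], [-0.002, 0.0, -1.0]]
wrist_force: [-0.4, -0.1, -0.7]
grip_width: 0.465
```

```bash
python3 look.py w14 board_blue_slot hook_blue_seat
```

```text
18.25 [ 0.60555408 -0.0613291   0.21190363] yaw -26.95581671293285 0.46529980485407973 [-0.41477736 -0.12181686 -0.66658883]
board_blue_slot [(0.74, array([ 0.6036, -0.0587,  0.2146]))]
hook_blue_seat [(0.85, array([ 0.6049, -0.0633,  0.2079])), (0.73, array([ 0.5596, -0.1498,  0.2057]))]
```

View pics/w14.png

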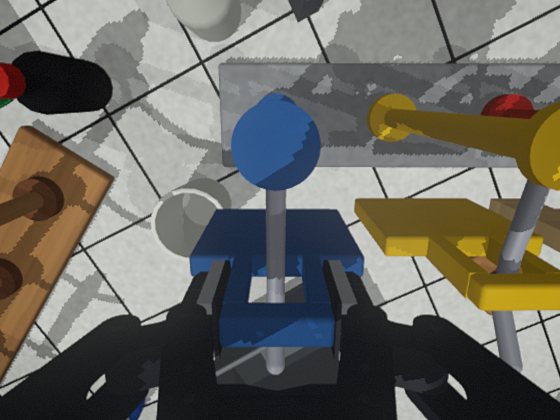

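Same picture as for yellow; lower, release, rise.

Call:
jog_arm --rows '[{"angular":[0,0,0],"translation":[0,0,-12],"fingers":30},{"angular":[0,0,0],"translation":[0,0,-22],"fingers":30},{"angular":[0,0,0],"translation":[0,0,-24],"fingers":30},{"angular":[0,0,0],"translation":[0,0,-24],"fingers":60},{"angular":[0,0,0],"translation":[0,0,-24],"fingers":60},{"angular":[0,0,0],"translation":[0,0,-24],"fingers":60},{"angular":[0,0,0],"translation":[0,0,-24],"fingers":60},{"angular":[0,0,0],"translation":[0,0,0],"fingers":60},{"angular":[0,0,0],"translation":[0,0,40],"fingers":60},{"angular":[0,0,0],"translation":[0,0,80],"fingers":60}]'

```text
clock: 19.4
tool_pos: [0.6061, -0.0621, 0.292]
orientation: [[0.891, -0.454, -0.003], [-0.454, -0.891, 0.0], [-0.003, 0.001, -1.0]]
wrist_force: [0.7, -0.4, -0.3]
grip_width: 0.701
```

```bash
python3 look.py w15 board_blue_slot hook_blue_seat
```

```text
19.4 [ 0.60608718 -0.06211146  0.29195204] yaw -27.010587660897578 0.7013082732669711 [ 0.70632796 -0.43627168 -0.34766039]
board_blue_slot [(0.66, array([ 0.6042, -0.0607,  0.1935]))]
hook_blue_seat [(0.69, array([ 0.6053, -0.0626,  0.2057]))]
```

View pics/w15.png

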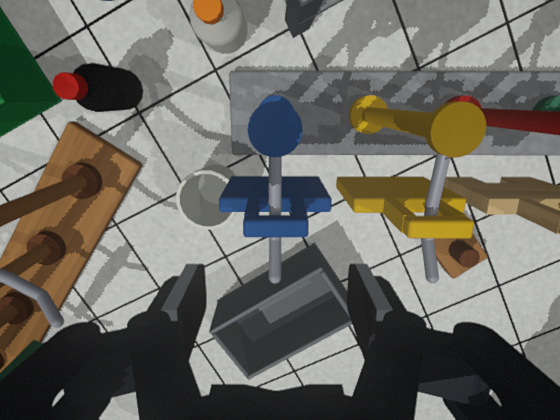

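Call:
jog_arm --rows '[{"angular":[0,0,8],"translation":[-10,45,10],"fingers":62},{"angular":[0,0,16],"translation":[-20,90,10],"fingers":62},{"angular":[0,0,24],"translation":[-30,135,10],"fingers":62},{"angular":[0,0,32],"translation":[-40,180,10],"fingers":62},{"angular":[0,0,40],"translation":[-48,225,10],"fingers":62},{"angular":[0,0,48],"translation":[-55,270,10],"fingers":62},{"angular":[0,0,56],"translation":[-62,315,10],"fingers":62},{"angular":[0,0,56],"translation":[-62,350,0],"fingers":62},{"angular":[0,0,56],"translation":[-62,350,0],"fingers":62},{"angular":[0,0,56],"translation":[-62,350,0],"fingers":62}]'

```text
clock: 20.55
tool_pos: [0.5437, 0.288, 0.29]
orientation: [[0.874, 0.486, -0.003], [0.486, -0.874, -0.002], [-0.004, 0.0, -1.0]]
wrist_force: [0.1, -1.1, -0.1]
grip_width: 0.723
```

Call:
jog_arm --rows '[{"angular":[0,0,0],"translation":[0,0,0],"fingers":62},{"angular":[0,0,0],"translation":[0,0,0],"fingers":62},{"angular":[0,0,0],"translation":[0,0,0],"fingers":62}]'

```text
clock: 20.85
tool_pos: [0.5453, 0.2862, 0.2921]
orientation: [[0.876, 0.482, 0.0], [0.482, -0.876, -0.001], [-0.0, 0.001, -1.0]]
wrist_force: [0.3, 0.3, 0.1]
grip_width: 0.729
```

```bash
python3 look.py w16 board_green_slot
```

```text
20.85 [0.54534482 0.28622647 0.2920548 ] yaw 28.84585540340556 0.7291816669384884 [0.25767455 0.28136085 0.07849661]
board_green_slot [(0.75, array([0.5444, 0.2901, 0.1942]))]
```

View pics/w16.png

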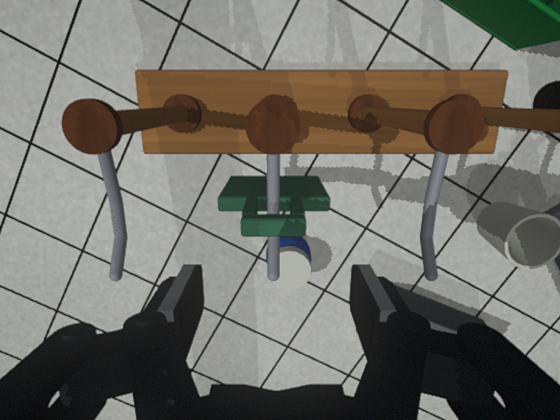

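Call:
jog_arm --rows '[{"angular":[0,0,0],"translation":[0,1,-40],"fingers":62},{"angular":[0,0,0],"translation":[0,1,-75],"fingers":62},{"angular":[0,0,0],"translation":[0,1,-103],"fingers":62},{"angular":[0,0,0],"translation":[0,1,-103],"fingers":62},{"angular":[0,0,0],"translation":[0,1,-103],"fingers":62},{"angular":[0,0,0],"translation":[0,1,-103],"fingers":30},{"angular":[0,0,0],"translation":[0,1,-103],"fingers":30},{"angular":[0,0,0],"translation":[0,1,-103],"fingers":30},{"angular":[0,0,0],"translation":[0,1,-103],"fingers":30},{"angular":[0,0,0],"translation":[0,1,-103],"fingers":30}]' --newtons 50

```text
clock: 21.95
tool_pos: [0.5462, 0.2898, 0.1912]
orientation: [[0.875, 0.484, 0.004], [0.484, -0.875, 0.002], [0.004, -0.0, -1.0]]
wrist_force: [0.2, -0.1, 7.3]
grip_width: 0.461
```

Call:
jog_arm --rows '[{"angular":[0,0,0],"translation":[0,0,12],"fingers":30},{"angular":[0,0,0],"translation":[0,0,23],"fingers":30},{"angular":[0,0,0],"translation":[0,0,23],"fingers":30},{"angular":[0,0,0],"translation":[-12,-7,23],"fingers":30},{"angular":[0,0,0],"translation":[-30,-17,23],"fingers":30},{"angular":[0,0,0],"translation":[-53,-29,23],"fingers":30},{"angular":[0,0,0],"translation":[-70,-39,23],"fingers":30},{"angular":[0,0,0],"translation":[-79,-43,30],"fingers":30},{"angular":[0,0,0],"translation":[-79,-43,70],"fingers":30},{"angular":[0,0,0],"translation":[-79,-43,120],"fingers":30}]'

```text
clock: 22.95
tool_pos: [0.4645, 0.245, 0.3087]
orientation: [[0.875, 0.485, -0.004], [0.485, -0.875, -0.002], [-0.005, -0.0, -1.0]]
wrist_force: [0.7, 0.3, -0.9]
grip_width: 0.46
```

```bash
python3 look.py w17 board_green_slot
```

```text
22.95 [0.46445383 0.2449663  0.30870292] yaw 29.011258766264408 0.45958556477158063 [ 0.66379514  0.25292854 -0.90243243]
board_green_slot [(0.73, array([0.4623, 0.2446, 0.3126]))]
```

View pics/w17.png

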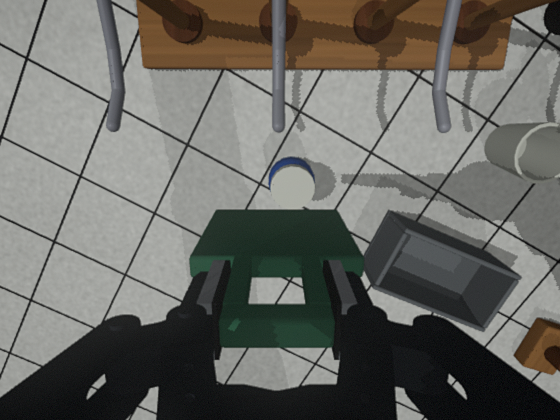

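Call:
jog_arm --rows '[{"angular":[0,0,-6],"translation":[5,-40,20],"fingers":30},{"angular":[0,0,-12],"translation":[10,-85,35],"fingers":30},{"angular":[0,0,-18],"translation":[12,-130,35],"fingers":30},{"angular":[0,0,-24],"translation":[12,-175,35],"fingers":30},{"angular":[0,0,-30],"translation":[12,-220,35],"fingers":30},{"angular":[0,0,-36],"translation":[5,-265,35],"fingers":30},{"angular":[0,0,-42],"translation":[0,-310,35],"fingers":30},{"angular":[0,0,-48],"translation":[-10,-355,35],"fingers":30},{"angular":[0,0,-54],"translation":[-25,-400,35],"fingers":30},{"angular":[0,0,-56],"translation":[-40,-445,35],"fingers":30}]'

```text
clock: 24.05
tool_pos: [0.4255, -0.2009, 0.3443]
orientation: [[0.89, -0.456, 0.001], [-0.456, -0.89, -0.0], [0.001, -0.0, -1.0]]
wrist_force: [0.8, -0.1, -1.3]
grip_width: 0.462
```

Call:
jog_arm --rows '[{"angular":[0,0,0],"translation":[-12,-45,0],"fingers":30},{"angular":[0,0,0],"translation":[-23,-85,0],"fingers":30},{"angular":[0,0,0],"translation":[-23,-95,-30],"fingers":30},{"angular":[0,0,0],"translation":[-23,-95,-75],"fingers":30},{"angular":[0,0,0],"translation":[-23,-95,-115],"fingers":30},{"angular":[0,0,0],"translation":[-23,-95,-132],"fingers":30},{"angular":[0,0,0],"translation":[-23,-95,-132],"fingers":30},{"angular":[0,0,0],"translation":[-23,-95,-132],"fingers":30},{"angular":[0,0,0],"translation":[-23,-95,-132],"fingers":30}]'

```text
clock: 24.95
tool_pos: [0.4042, -0.2949, 0.2135]
orientation: [[0.891, -0.454, 0.003], [-0.454, -0.891, -0.002], [0.003, 0.0, -1.0]]
wrist_force: [0.6, 0.4, -0.4]
grip_width: 0.459
```

```bash
python3 look.py w18 board_green_slot hook_green_seat
```

```text
24.95 [ 0.40417098 -0.29485973  0.2134736 ] yaw -26.99977421658728 0.4588355428315466 [ 0.5833683   0.41059813 -0.35663969]
board_green_slot [(0.89, array([ 0.4016, -0.2956,  0.2134]))]
hook_green_seat [(0.75, array([ 0.4661, -0.3284,  0.2052]))]
```

View pics/w18.png

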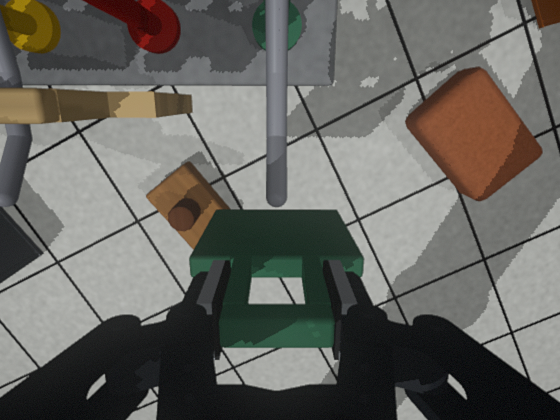

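Aligned again (hook column 277, as for blue).

Call:
jog_arm --rows '[{"angular":[0,0,0],"translation":[18,-9,0],"fingers":30},{"angular":[0,0,0],"translation":[40,-20,0],"fingers":30},{"angular":[0,0,0],"translation":[58,-30,0],"fingers":30},{"angular":[0,0,0],"translation":[67,-34,0],"fingers":30},{"angular":[0,0,0],"translation":[67,-34,0],"fingers":30},{"angular":[0,0,0],"translation":[67,-34,0],"fingers":30},{"angular":[0,0,0],"translation":[67,-34,0],"fingers":30}]'

```text
clock: 25.8
tool_pos: [0.4684, -0.3275, 0.2119]
orientation: [[0.891, -0.454, -0.001], [-0.454, -0.891, 0.001], [-0.002, -0.0, -1.0]]
wrist_force: [-0.4, 0.3, -0.6]
grip_width: 0.46
```

```bash
python3 look.py w19 board_green_slot hook_green_seat
```

```text
25.8 [ 0.46842885 -0.32751629  0.21192147] yaw -27.027648569373188 0.46000520720673277 [-0.40654376  0.27887045 -0.63523204]
board_green_slot [(0.71, array([ 0.4645, -0.3273,  0.2144]))]
hook_green_seat [(0.66, array([ 0.468 , -0.3277,  0.2072]))]
```

View pics/w19.png

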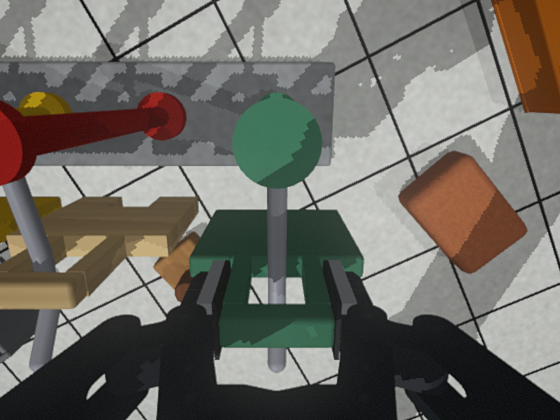

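Call:
jog_arm --rows '[{"angular":[0,0,0],"translation":[0,0,-12],"fingers":30},{"angular":[0,0,0],"translation":[0,0,-22],"fingers":30},{"angular":[0,0,0],"translation":[0,0,-24],"fingers":30},{"angular":[0,0,0],"translation":[0,0,-24],"fingers":60},{"angular":[0,0,0],"translation":[0,0,-24],"fingers":60},{"angular":[0,0,0],"translation":[0,0,-24],"fingers":60},{"angular":[0,0,0],"translation":[0,0,-24],"fingers":60},{"angular":[0,0,0],"translation":[0,0,0],"fingers":60},{"angular":[0,0,0],"translation":[0,0,40],"fingers":60},{"angular":[0,0,0],"translation":[0,0,80],"fingers":60}]'

```text
clock: 26.95
tool_pos: [0.4692, -0.3277, 0.292]
orientation: [[0.891, -0.454, -0.003], [-0.454, -0.891, 0.001], [-0.003, -0.0, -1.0]]
wrist_force: [1.2, -0.1, 0.4]
grip_width: 0.704
```

Call:
jog_arm --rows '[{"angular":[0,0,0],"translation":[23,44,0],"fingers":62},{"angular":[0,0,0],"translation":[46,89,0],"fingers":62},{"angular":[0,0,0],"translation":[46,89,0],"fingers":62},{"angular":[0,0,0],"translation":[46,89,0],"fingers":62},{"angular":[0,0,0],"translation":[46,89,0],"fingers":62}]'

```text
clock: 27.45
tool_pos: [0.515, -0.2402, 0.2915]
orientation: [[0.89, -0.455, -0.001], [-0.455, -0.89, -0.0], [-0.001, 0.001, -1.0]]
wrist_force: [-0.1, -1.0, 0.3]
grip_width: 0.728
```

```bash
python3 look.py w20 board_green_slot board_chipped_slot mending_box; python3 - <<'E'
from h import *
for c in ['top','scene']:
    im=viewer.snapshot(c);cv2.imwrite(f'pics/{c}1.png',im[:,:,::-1])
    print(lm('mending_box',c))
E
```

```text
27.45 [ 0.51502509 -0.2401718   0.29153995] yaw -27.08688649462883 0.7277156416538703 [-0.0550642  -0.98148213  0.31889555]
board_green_slot [(0.61, array([ 0.4688, -0.3261,  0.1926]))]
board_chipped_slot [(0.88, array([ 0.5145, -0.2363,  0.1902])), (0.25, array([6.108e-01, 1.200e-02, 4.000e-04]))]
mending_box [(0.94, array([0.4711, 0.0348, 0.0028])), (0.61, array([ 0.5585, -0.1491,  0.1893]))]
[(0.79, array([0.4772, 0.036 , 0.0007]))]
[(0.75, array([ 4.823e-01,  3.620e-02, -4.000e-04])), (0.58, array([0.4543, 0.2136, 0.0031]))]
```

View pics/w20.png

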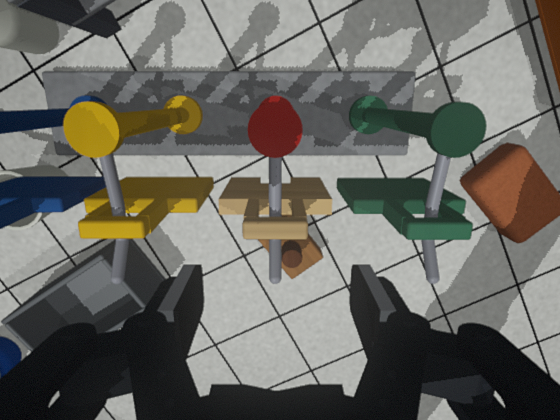

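View pics/top1.png

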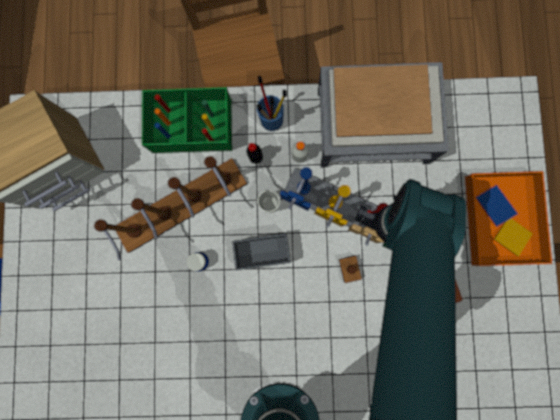

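Call:
jog_arm --rows '[{"angular":[0,0,0],"translation":[0,0,-40],"fingers":62},{"angular":[0,0,0],"translation":[0,0,-75],"fingers":62},{"angular":[0,0,0],"translation":[0,0,-103],"fingers":62},{"angular":[0,0,0],"translation":[0,0,-103],"fingers":62},{"angular":[0,0,0],"translation":[0,0,-103],"fingers":62},{"angular":[0,0,0],"translation":[0,0,-103],"fingers":30},{"angular":[0,0,0],"translation":[0,0,-103],"fingers":30},{"angular":[0,0,0],"translation":[0,0,-103],"fingers":30},{"angular":[0,0,0],"translation":[0,0,-103],"fingers":30},{"angular":[0,0,0],"translation":[0,0,-103],"fingers":30}]' --newtons 50

```text
clock: 28.85
tool_pos: [0.5174, -0.2397, 0.1909]
orientation: [[0.891, -0.454, 0.004], [-0.454, -0.891, -0.001], [0.004, -0.001, -1.0]]
wrist_force: [-0.4, 0.2, 6.5]
grip_width: 0.458
```

Call:
jog_arm --rows '[{"angular":[0,0,0],"translation":[0,0,12],"fingers":30},{"angular":[0,0,0],"translation":[0,0,23],"fingers":30},{"angular":[0,0,0],"translation":[0,0,23],"fingers":30},{"angular":[0,0,0],"translation":[-12,6,23],"fingers":30},{"angular":[0,0,0],"translation":[-30,15,23],"fingers":30},{"angular":[0,0,0],"translation":[-53,27,23],"fingers":30},{"angular":[0,0,0],"translation":[-70,36,23],"fingers":30},{"angular":[0,0,0],"translation":[-80,41,30],"fingers":30},{"angular":[0,0,0],"translation":[-80,41,70],"fingers":30},{"angular":[0,0,0],"translation":[-80,41,110],"fingers":30}]'

```text
clock: 29.85
tool_pos: [0.4341, -0.1975, 0.2994]
orientation: [[0.891, -0.454, -0.003], [-0.454, -0.891, 0.001], [-0.003, 0.001, -1.0]]
wrist_force: [1.6, -0.7, -1.0]
grip_width: 0.457
```

```bash
python3 look.py w21 board_chipped_slot mending_box; python3 - <<'E'
from h import *
im=viewer.snapshot('top');cv2.imwrite('pics/top2.png',cv2.resize(im[190:310,180:340,::-1],None,fx=5,fy=5,interpolation=cv2.INTER_CUBIC))
print(lm('mending_box','top'))
m=viewer.trace('mending_box','top')
print(m[0]['conf'],m[0]['mask'].sum());ys,xs=np.nonzero(m[0]['mask']);print(cv2.minAreaRect(np.c_[xs,ys].astype(np.float32)))
E
```

```text
29.85 [ 0.43407911 -0.19748398  0.29938115] yaw -27.007090955455638 0.4573233761117387 [ 1.60598984 -0.73323904 -0.95935379]
board_chipped_slot [(0.95, array([ 0.4333, -0.1957,  0.2961]))]
mending_box [(0.55, array([0.4739, 0.0353, 0.0029]))]
[(0.84, array([ 4.793e-01,  3.620e-02, -3.000e-04]))]
0.6 1753
((260.386474609375, 251.14849853515625), (32.51227569580078, 57.42512893676758), 82.40535736083984)
```

View pics/w21.png

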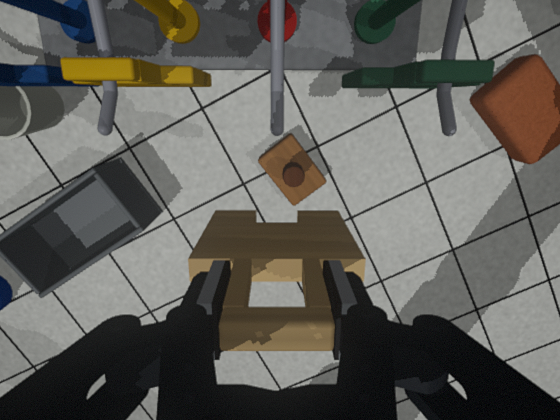

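View pics/top2.png

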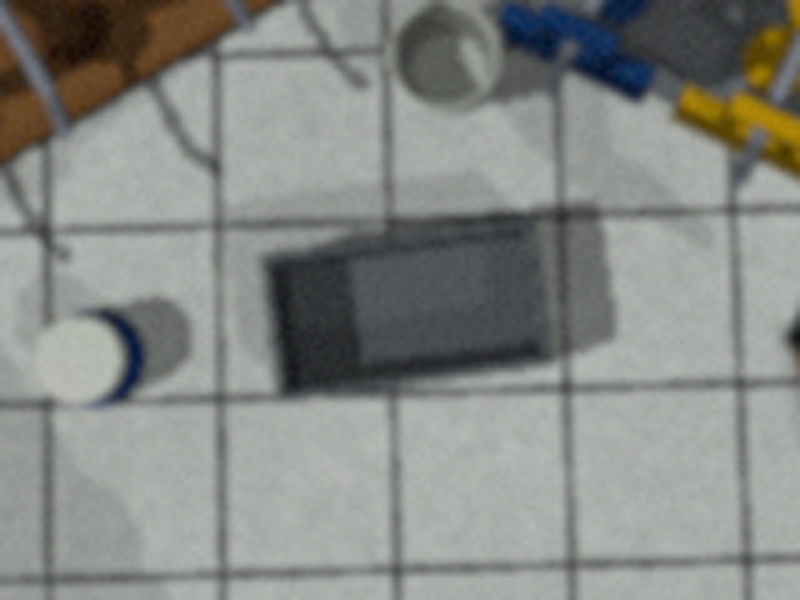

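```bash
python3 - <<'E'
from h import *
P=[pix2z('top',(180+x/5,190+y/5),.07) for x,y in [(285,392),(553,357),(265,257),(535,218)]]
P=np.array(P)[:,:2];print(P,P.mean(0));
for a,b in((0,1),(2,3)): d=P[a]-P[b];print(np.degrees(np.arctan2(-d[0],d[1])),np.linalg.norm(d))
for a,b in((2,0),(3,1)): d=P[a]-P[b];print(np.degrees(np.arctan2(d[1],d[0])),np.linalg.norm(d))
E
```

```text
[[ 0.4326  0.1007]
 [ 0.4472 -0.0454]
 [ 0.5062  0.1104]
 [ 0.523  -0.0379]] [0.47725 0.03195]
5.706710257354254 0.1468276881245496
6.463134776302144 0.14924855108174417
7.5079398339442776 0.07423644657444213
5.650715140212411 0.07617013850584758
```

Call:
jog_arm --rows '[{"angular":[0,0,0],"translation":[0,20,15],"fingers":30},{"angular":[0,0,8],"translation":[5,55,15],"fingers":30},{"angular":[0,0,16],"translation":[10,95,15],"fingers":30},{"angular":[0,0,24],"translation":[20,140,15],"fingers":30},{"angular":[0,0,33],"translation":[30,185,15],"fingers":30},{"angular":[0,0,33],"translation":[43,220,15],"fingers":30},{"angular":[0,0,33],"translation":[43,235,0],"fingers":30},{"angular":[0,0,33],"translation":[43,235,0],"fingers":30},{"angular":[0,0,33],"translation":[43,235,0],"fingers":30},{"angular":[0,0,33],"translation":[43,235,0],"fingers":30}]'

```text
clock: 31.15
tool_pos: [0.4784, 0.0351, 0.2986]
orientation: [[0.995, 0.102, -0.001], [0.102, -0.995, -0.001], [-0.001, 0.001, -1.0]]
wrist_force: [0.0, -0.2, -0.6]
grip_width: 0.461
```

```bash
python3 look.py w22 board_chipped_slot mending_box; python3 - <<'E'
from h import *
s=telemetry.observe()
y=np.radians(6);R=np.array([[np.cos(y),-np.sin(y)],[np.sin(y),np.cos(y)]])
print([proj('wrist',np.r_[R@[a,b]+[.478,.034],.07],s) for a,b in [(.041,.076),(.041,-.076),(-.041,-.076),(-.041,.076)]])
E
```

```text
31.15 [0.47836829 0.03511372 0.29861376] yaw 5.840900309675497 0.4606212718076286 [ 0.04558962 -0.2272231  -0.64052461]
board_chipped_slot [(0.77, array([0.4771, 0.0369, 0.297 ])), (0.37, array([0.4744, 0.0359, 0.001 ]))]
mending_box [(0.65, array([0.4728, 0.0346, 0.0035]))]
[array([201.1, 134.6]), array([353.9, 134.3]), array([349.2, 212.9]), array([206. , 213.2])]
```

View pics/w22.png

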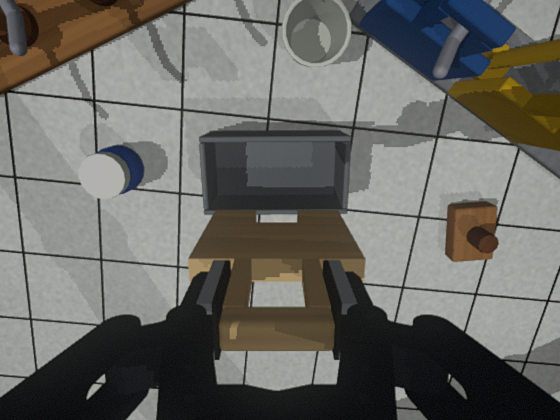

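Call:
jog_arm --rows '[{"angular":[0,0,0],"translation":[6,0,-45],"fingers":30},{"angular":[0,0,0],"translation":[12,0,-90],"fingers":30},{"angular":[0,0,0],"translation":[12,0,-130],"fingers":30},{"angular":[0,0,0],"translation":[12,0,-160],"fingers":30},{"angular":[0,0,0],"translation":[12,0,-180],"fingers":30},{"angular":[0,0,0],"translation":[12,0,-184],"fingers":30},{"angular":[0,0,0],"translation":[12,0,-184],"fingers":30},{"angular":[0,0,0],"translation":[12,0,-184],"fingers":30}]'

```text
clock: 32.1
tool_pos: [0.4919, 0.0367, 0.1161]
orientation: [[0.995, 0.104, 0.002], [0.104, -0.995, 0.0], [0.002, 0.0, -1.0]]
wrist_force: [-0.1, 0.6, -0.2]
grip_width: 0.459
```

```bash
python3 look.py w23 board_chipped_slot mending_box
```

```text
32.1 [0.49193982 0.03668544 0.1161343 ] yaw 5.948636773653393 0.45857911670856083 [-0.12933858  0.64089113 -0.19935602]
board_chipped_slot [(0.79, array([0.4897, 0.0347, 0.1158]))]
mending_box [(0.59, array([0.4752, 0.0351, 0.0038]))]
```

View pics/w23.png

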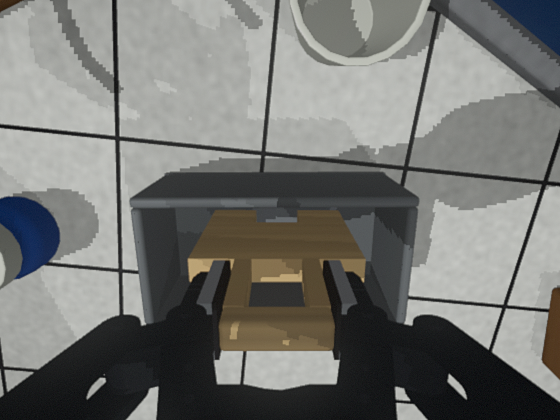

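Call:
jog_arm --rows '[{"angular":[0,0,0],"translation":[0,0,-4],"fingers":30},{"angular":[0,0,0],"translation":[0,0,-7],"fingers":30},{"angular":[0,0,0],"translation":[0,0,-8],"fingers":30},{"angular":[0,0,0],"translation":[0,0,-8],"fingers":30}]'

```text
clock: 32.65
tool_pos: [0.4913, 0.0369, 0.1081]
orientation: [[0.995, 0.104, 0.001], [0.104, -0.995, -0.0], [0.001, 0.0, -1.0]]
wrist_force: [-1.2, -0.1, 10.9]
grip_width: 0.456
```

Call:
jog_arm --rows '[{"angular":[0,0,0],"translation":[0,0,0],"fingers":45},{"angular":[0,0,0],"translation":[0,0,0],"fingers":50},{"angular":[0,0,0],"translation":[0,0,0],"fingers":60},{"angular":[0,0,0],"translation":[0,0,0],"fingers":66},{"angular":[0,0,0],"translation":[0,0,0],"fingers":66},{"angular":[0,0,0],"translation":[0,0,30],"fingers":66},{"angular":[0,0,0],"translation":[0,0,70],"fingers":66},{"angular":[0,0,0],"translation":[0,0,110],"fingers":66},{"angular":[0,0,0],"translation":[0,0,155],"fingers":66},{"angular":[0,0,0],"translation":[0,0,200],"fingers":66}]'

```text
clock: 33.65
tool_pos: [0.4901, 0.0367, 0.3086]
orientation: [[0.995, 0.104, -0.001], [0.104, -0.995, -0.0], [-0.001, -0.0, -1.0]]
wrist_force: [1.6, -0.5, 0.1]
grip_width: 0.774
```

```bash
python3 look.py w24 board_chipped_slot mending_box
```

```text
33.65 [0.49013759 0.03672732 0.30856651] yaw 5.9888491279171845 0.7744588291521456 [ 1.55750659 -0.48256493  0.12971944]
board_chipped_slot [(0.62, array([0.4919, 0.0364, 0.1052]))]
mending_box [(0.88, array([0.4729, 0.0345, 0.0017]))]
```

View pics/w24.png

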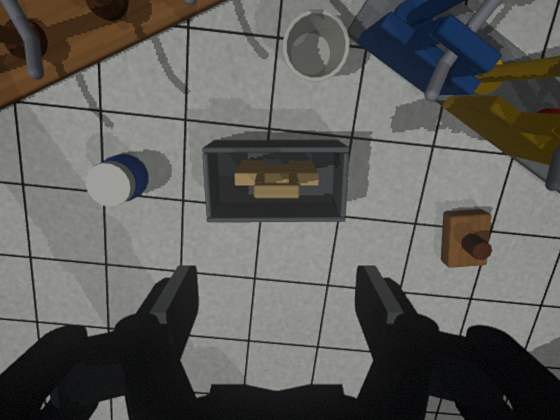

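Call:
jog_arm --rows '[{"angular":[0,0,0],"translation":[0,0,50],"fingers":66},{"angular":[0,0,-8],"translation":[0,-30,100],"fingers":66},{"angular":[0,0,-16],"translation":[0,-70,110],"fingers":66},{"angular":[0,0,-24],"translation":[0,-110,110],"fingers":66},{"angular":[0,0,-33],"translation":[0,-150,110],"fingers":66},{"angular":[0,0,-33],"translation":[0,-190,110],"fingers":66},{"angular":[0,0,-33],"translation":[0,-190,110],"fingers":66},{"angular":[0,0,-33],"translation":[0,-190,110],"fingers":66},{"angular":[0,0,-33],"translation":[0,-190,110],"fingers":66},{"angular":[0,0,-33],"translation":[0,-190,110],"fingers":66}]'

```text
clock: 34.8
tool_pos: [0.4908, -0.1514, 0.4163]
orientation: [[0.892, -0.451, -0.001], [-0.451, -0.892, 0.001], [-0.001, -0.0, -1.0]]
wrist_force: [-0.0, -0.1, 0.4]
grip_width: 0.776
```

```bash
python3 look.py w25 board_chipped_slot mending_box board_red_slot board_yellow_slot board_green_slot board_blue_slot print_block; python3 - <<'E'
from h import *
im=viewer.snapshot('scene');cv2.imwrite('pics/scene2.png',cv2.resize(im[100:350,180:480,::-1],None,fx=2.4,fy=2.4))
for t in ['board_chipped_slot','board_red_slot','board_yellow_slot','board_green_slot','board_blue_slot','mending_box','water_cup','paint_jar','print_block','ink_bottle','glue_bottle','clay_pack']:print(t,lm(t,'scene'))
E
```

```text
34.8 [ 0.49084946 -0.15140103  0.41634109] yaw -26.83904231182295 0.7758631997911093 [-0.03186223 -0.13290098  0.36473382]
board_chipped_slot [(0.63, array([ 0.5876, -0.2234, -0.0022])), (0.59, array([0.4883, 0.0366, 0.1065]))]
mending_box [(0.67, array([ 0.5889, -0.2222, -0.001 ])), (0.66, array([0.4768, 0.0313, 0.002 ]))]
board_red_slot [(0.69, array([ 0.4698, -0.3273,  0.1929])), (0.58, array([ 0.5125, -0.2412,  0.2078]))]
board_yellow_slot [(0.93, array([ 0.5597, -0.153 ,  0.1908]))]
board_green_slot [(0.95, array([ 0.4717, -0.3279,  0.197 ])), (0.34, array([ 0.5603, -0.1519,  0.2105]))]
board_blue_slot [(0.97, array([ 0.6004, -0.0615,  0.1905])), (0.25, array([0.4863, 0.0343, 0.0554]))]
print_block [(0.83, array([ 0.4169, -0.2133,  0.0037]))]
board_chipped_slot [(0.7, array([0.4932, 0.0354, 0.1043])), (0.61, array([ 0.5562, -0.1516,  0.1907]))]
board_red_slot []
board_yellow_slot [(0.77, array([ 0.5596, -0.1495,  0.19  ])), (0.2, array([ 0.5645, -0.1522,  0.2032]))]
board_green_slot [(0.82, array([ 0.4674, -0.328 ,  0.1862]))]
board_blue_slot [(0.89, array([ 0.6053, -0.0623,  0.1889]))]
mending_box [(0.8, array([0.4839, 0.0327, 0.003 ]))]
water_cup [(0.57, array([ 0.6174,  0.0062, -0.0029])), (0.38, array([ 5.929e-01, -2.213e-01,  5.000e-04]))]
paint_jar [(0.82, array([0.4555, 0.2131, 0.0033])), (0.36, array([ 0.5905, -0.219 ,  0.0021]))]
print_block [(0.68, array([ 4.231e-01, -2.086e-01, -1.000e-04])), (0.37, array([0.7583, 0.0506, 0.0027]))]
ink_bottle [(0.77, array([7.594e-01, 4.940e-02, 3.000e-04]))]
glue_bottle [(0.67, array([ 0.7631, -0.0796, -0.0031])), (0.57, array([ 0.591 , -0.2208,  0.0009]))]
clay_pack [(0.63, array([ 0.3643, -0.4689, -0.0049]))]
```

View pics/w25.png

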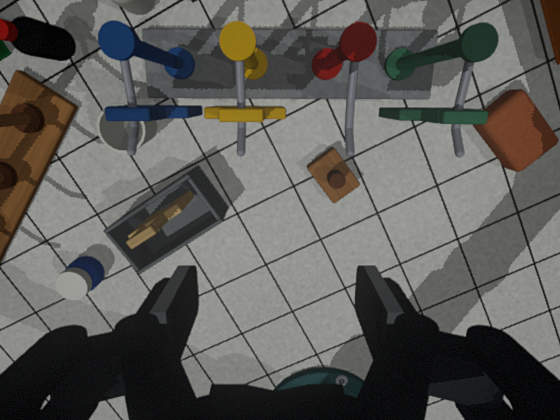

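View pics/scene2.png

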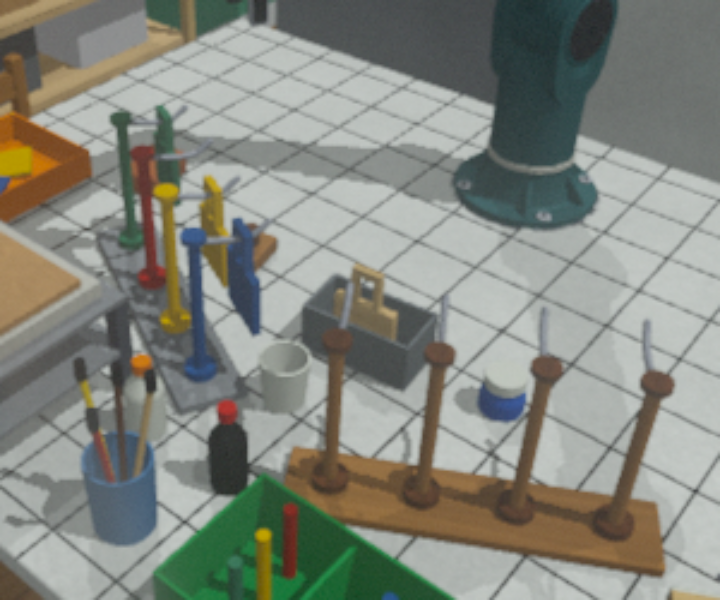

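```bash
python3 -c "
from rig import bot
print(bot.finish_job())"
```

```text
the job is handed in; nothing more can be done
None
```

The job is done and handed in at about 35 s of the 208 s allowed. `finish_job()` gave no verdict.

- **Painted boards:** Three were on the drying stand (yellow, blue and green), and there was no red one. I hung each on the storage hook of its own colour, in that order.
- **Chipped board:** It had been left on the red hook. I moved it last into the mending box, where it stands upright on its lower edge.

**Last checks:** In the final wrist and scene pictures the three boards hang on their hooks with the slot points at about 0.19 m. The red hook and the drying stand are empty. The chipped board's slot is at about 0.105 m, as expected for a board standing on the box floor. The six bystanders read within a few millimetres of where they started, and the gripper was touching nothing.

**Disagreements:**
- The mending box was knocked about 4 cm while the arm was elsewhere, to about (0.478, 0.034). I measured it again and used the new place.
- In the last wrist picture the network also gave a "red board". That point was the green board (its second hit was the bare red hook); the scene camera found no red board.
- It also gave false positions at the rack's foot for the chipped board and the box. In both cases its other reading agreed with the pictures.

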